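Shut down the trimming station

ROBOT

A 6-joint arm with a two-finger parallel gripper is mounted at the origin on a cart in front of the work surface, level with it; the furniture and walls round the work are solid. World frame = base frame: x ahead of the robot, y to its left, z up, the work surface at z = 0. Lengths are in m, angles in rad, forces in N, time in s.
With the tool pointing down it reaches from about 0.35 to 0.975 m from the base axis. Payload 4.9 kg.
Tool frame: the origin (TCP) lies at the very end of the fingers, on their centre line; the grasp point (between the pads) lies 19 mm behind it; z points along the fingers, x is the direction in which the jaws open and shut, and the axes are right-handed (so a half turn about z gives the same grasp; the last joint's range is limited). The gripper opens to 85 mm and grips with 20 to 120 N. Pads are 22 mm wide; open, the fingers measure 114 mm over their backs; the gripper's body (76 mm by 85 mm) begins 54 mm behind the grasp point. The pads swing forward as they close: fully open they stand 13 mm farther back than shut.
Start: joints at [-0.119, 0.053, 1.613, -0, 1.476, -0.119], TCP at [0.625, 0, 0.231] pointing down, gripper open.
Joint ranges: [-3.01, 3.01], [-1.01, 2.22], [0.06, 2.58], [-1.02, 4.17], [0.09, 2.62], [-3.14, 3.14]. Speed limits (rad/s): [2.57, 2.57, 3.14, 3.14, 3.14, 3.14].

INTERFACE

Orientations are given as a rotation vector (axis times angle).
In Python, from station import monitor, imaging, ticket gives the robot as it stands.
- The arm moves only by the tool step_arm, never from a script. Its argument "targets" is one flat list of numbers, 4 for each row, row after row: the shift along the tool's x, y, z in m, then the turn about the tool's z in rad. In form: [tx, ty, tz, roll, tx, ty, tz, roll, ...]. A call has 1 to 12 rows; each row is the pose to reach, as a shift and turn from the pose measured when the call began, along the tool's axes at that moment; what a row does not reach only later rows make up. A row lasts 1/12 s, in which the tool goes at most 41.7 mm and 7.16 degrees, less where a joint would pass 70% of its speed; a pose out of reach is approached as far as the arm can. A call with a gripper value outside its range is refused whole. "grip" is the finger opening in m, from 0 to 0.0854, set as the call begins (left out, the last holds). The fingers move at their own pace and stop on an object; "force" is the grip in N (left out, the last holds). Time passes only in rows, so rows that repeat a pose let the fingers close. It gives the time, the measured TCP pose, the force and the opening at its end, in the units of the state.
- monitor.get_obs(): the state, without advancing time (a new reading comes with each control period).
- imaging.get_image(name): name is "scene" or "side" or "wrist"; returns a dict with "color" (400x640x3 uint8, red, green, blue), "depth" (400x640 float32, m along the optical axis (not along the pixel's ray), 0 where there is no reading), "fov_y" (degrees; the focal length in pixels is half the picture's height over the tangent of half this angle, whatever the lens; pixels are square), "cx", "cy" (the principal point, pixels), "R" (3x3) and "t" (3): a world point X has camera coordinates R X + t. Camera axes: x right, y down, z forward; pixel columns grow to the right and rows downward; lengths in m; the calibration is good to about 2 mm. A picture is of the moment at which its call begins.
- ticket.finish_job(): hands the job in, once; it reports no verdict.
Trained networks look in a picture, given as the dict that the camera call returned (one of the last four; its "shot" number tells which), for a name from the list of things; names that differ only in an ending like _2 or _b are one class to them, and where a whole thing is asked for, a point or a joint stands for the part that bears it (a point fixed in the world has none). Each returns a list of dicts, best first, with "score" (0 to 1); they miss things now and then, are a little off and sometimes report something else, mostly with a low value. They report only what shows in the picture. A call takes as long as a camera call. They do not tell look-alikes from the thing itself.
- imaging.search_frame(name, picture): "uv" ([column, row] in pixels, amid what is visible of it).
- imaging.mark_of(name, picture): "uv" ([column, row] in pixels: a listed point, or the origin of a listed thing).
The state is a dict: "t": time; "q": joint angles; "dq": joint speeds; "effort": joint torques, N m; "tool_pos": TCP position; "tool_rot": TCP orientation; "contact_force": force on the tool from outside, world axes, zero at the start; "wrist_torque": the same for the moment, N m; "opening": finger opening in m.
Only numpy, scipy, OpenCV 4.12 (cv2) and the standard library are available. Lean on these libraries where they do the work, as an engineer would, in place of code of your own. Each camera call takes 0.05 s, during which the arm holds its last target.

TASK

Shut the trimming station down: with the scraper, wipe every plastic chip off the plate into the catch trough (they are sharp, so never touch them with the fingers), and stand the scraper back upright on the tool mat. Once the plate is clear, press the canister's nozzle cap fully down and let it come up again; after that put the hook of the pole through the ring eye and swing the extractor's roof flap fully shut with it, touching the flap only with the pole. Unhook the pole, lay it flat with its handle on the tool mat, and leave the reagent bottle, tape roll and pen where they are.

Things in the scene. Friction and masses are not known exactly. Their poses are not given: they have to be found in the camera images.
- trim_station: fixed station; origin on the worktop under the plate centre, y along the wiping direction. Dark steel plate, top 50 mm high, 174 (x) by 200 mm (y); rails 12 mm wide, 14 mm tall on both x edges and the -y edge leave x -75 to 75, y -88 to 100 mm free. The open +y edge drops into a grey trough of the same width, y 100 to 200 mm, floor 5 mm, rims 46 mm above the worktop, walls 5 mm
- chip_0_mid (a point): loose white plastic chip, a round stub 17 mm in diameter, 11 mm high, lying on the plate at the start (may be absent); the point is its centre
- chip_1_mid (a point): loose white plastic chip, a small block 20 x 14 mm, 11 mm high, lying on the plate at the start (may be absent); the point is its centre
- chip_2_mid (a point): loose white plastic chip, a round stub 17 mm in diameter, 11 mm high, lying on the plate at the start (may be absent); the point is its centre
- chip_3_mid (a point): loose white plastic chip, a small block 20 x 14 mm, 11 mm high, lying on the plate at the start (may be absent); the point is its centre
- chip_4_mid (a point): loose white plastic chip, a round stub 17 mm in diameter, 11 mm high, lying on the plate at the start (may be absent); the point is its centre
- scraper_grip (a point): loose scraper block of about 0.15 kg, standing upright on the mat at the start: black blade 100 mm (x) by 40 mm (y) by 16 mm high with its flat sole below, and on it a wooden upright grip 64 mm (x) by 22 mm thick (y) reaching to 60 mm above the sole. The point is in the grip, 42 mm above the sole, on the centre line; x along the blade, z up
- tool_mat: fixed black rubber mat 340 mm (x) by 200 mm (y), 3 mm thick, for the pole and the scraper; origin under its centre
- pole_grip (a point): loose pole, about 0.16 kg, lying flat on the mat: square wooden handle 100 mm long, 22 mm wide and high, then on its axis a round 9 mm steel rod ending in a hook, a 9 mm pin bent off sideways at a right angle. The point is the handle's centre, 11 mm above its underside (centre of mass about 4 mm ahead of it); x along the pole towards the hook, z up
- pole_hook (a point): the middle of the pole's hook pin: 200 mm ahead of pole_grip along the pole's x and 22 mm to its -y side; the pin runs along the pole's y, and its free end is 44.5 mm from the pole's axis; the pole's x and y axes
- canister: fixed cleaner canister in a base clamp beside the plate, 54 mm in diameter; origin on the worktop under its axis
- cap_top (a point): centre of the top of the white nozzle cap (33 mm in diameter, 128 mm above the worktop) of the canister; it is pressed straight down
- nozzle_cap (a joint): how far the nozzle cap is pressed: 0 up, 0.007 m fully down; sprung, about 2 N to start and 5 N fully down; comes back up by itself
- extractor: fixed white extractor box, 130 mm deep (x) by 180 mm wide (y) by 150 mm high, open at the top, slots in its front (-x, towards the robot) and a hose stub on its -y side. Origin on the worktop under its centre
- flap (a joint): angle of the aluminium roof flap: 0 fully shut (lying on the box), about 0.85 to 1.2 rad when open; it stays where it is left (hinge friction 0.14 N m, about 1 N at the eye). Its hinge runs along the extractor's y at the back of the box: extractor x +60 mm, 155 mm above the worktop
- eye (a point): centre of the steel ring eye on the flap's free edge, 150 mm from the hinge line, at mid-width; inner diameter 36 mm, wire 6 mm. Its hole runs along y, parallel to the hinge, so a pin enters sideways from either side and can turn in it. The flap panel (176 mm wide) ends 30 mm behind the eye centre. Axes of the flap: y along the hinge, x from free edge to hinge
- reagent_2: small dropper bottle, 28 mm in diameter and 69 mm high, loose on the worktop, to be left alone
- masking_tape: roll of tape, 96 mm across and 25 mm high, loose on the worktop, to be left alone
- bench_pen: black pen, 145 mm long, loose on the worktop, to be left alone
Mind the look-alikes: they are no part of the job. What is shaped like the canister but purple is not meant.

How it is judged:
On the way, in this order (a step that is already met when the one before it is completed fails the run):
1. every chip is wiped off the plate into the trough (x of chip_0_mid in the frame of trim_station between -0.087 and 0.087 m and y of chip_0_mid in the frame of trim_station between 0.1 and 0.2 m and z of each of chip_0_mid, chip_1_mid, chip_2_mid, chip_3_mid, chip_4_mid in the frame of trim_station below 0.046 m and x of chip_1_mid in the frame of trim_station between -0.087 and 0.087 m and y of chip_1_mid in the frame of trim_station between 0.1 and 0.2 m and x of chip_2_mid in the frame of trim_station between -0.087 and 0.087 m and y of chip_2_mid in the frame of trim_station between 0.1 and 0.2 m and x of chip_3_mid in the frame of trim_station between -0.087 and 0.087 m and y of chip_3_mid in the frame of trim_station between 0.1 and 0.2 m and x of chip_4_mid in the frame of trim_station between -0.087 and 0.087 m and y of chip_4_mid in the frame of trim_station between 0.1 and 0.2 m), for 0.2 s.
2. the nozzle cap is pressed down (value of joint nozzle_cap above 0.005 m), for 0.1 s.
3. the nozzle cap is up again, and the pole's hook pin is through the ring eye of the open flap (value of joint nozzle_cap below 0.002 m and y of pole_hook in the frame of eye between -0.017 and 0.017 m and distance between pole_hook and eye below 0.024 m and value of joint flap above 0.5 rad), for 0.1 s.
4. the flap is swung shut with the hook still in the eye (y of pole_hook in the frame of eye between -0.017 and 0.017 m and distance between pole_hook and eye below 0.024 m and value of joint flap below 0.06 rad), for 0.1 s.
At the end, for the whole second after the job is handed in: all chips lie in the trough; the flap is shut (under 0.06 rad); the nozzle cap is up (under 2 mm); the scraper stands upright on the mat (tilt under 0.15 rad, grip point over the mat); the pole lies flat with the centre of its handle on the mat (hook under 30 mm high); both at rest (all of step 1 and value of joint flap below 0.06 rad and value of joint nozzle_cap below 0.002 m and x of scraper_grip in the frame of tool_mat between -0.17 and 0.17 m and y of scraper_grip in the frame of tool_mat between -0.1 and 0.1 m and angle between scraper_grip's own z axis and vertical below 0.15 rad and height (world z) of scraper_grip below 0.053 m and x of pole_grip in the frame of tool_mat between -0.17 and 0.17 m and y of pole_grip in the frame of tool_mat between -0.1 and 0.1 m and height (world z) of pole_grip below 0.022 m and height (world z) of pole_hook below 0.03 m and linear speed of each of pole, scraper below 0.02 m/s); the robot touches nothing.
It fails at once if the fingers touch a chip (contact force between the fingers and chip_0 above 0.5 N or contact force between the fingers and chip_1 above 0.5 N or contact force between the fingers and chip_2 above 0.5 N or contact force between the fingers and chip_3 above 0.5 N or contact force between the fingers and chip_4 above 0.5 N).
It fails at once if the robot itself touches the flap (contact force between any of the fingers, the arm and flap above 1 N).
It fails at once if a bystander is moved by more than 30 mm (distance of any of reagent_2, masking_tape, bench_pen from where it was at the start of the episode above 0.03 m).
Of chip_0, chip_1, chip_2, chip_3, chip_4 only 3 to 5 are there at a start; the rules pass over those that are not, and their reading is None.
At some moment in a run one of scraper, pole may be knocked a few centimetres aside while the robot is not near it.
It also fails if it takes over 192 s, if anything falls off the work surface, if the arm or the gripper's body presses on something with over 40 N, if the wrist force passes 120 N, or if a joint passes its speed limit or range.

## Working session

There is one attempt and no reset: what is moved stays moved. The work goes in short steps, Python scripts to look and compute and a tool call to move; the robot and the scene stay as the last step left them, time stands still between calls to the robot, and variables do not carry over. Pictures are saved under pics/ and viewed, and the job is handed in when it is done.

Besides the shell and the picture viewer there is one more tool, called as a command line: name --argument value ..., lists and objects as JSON in quotes. step_arm: Moves the arm, as the interface text tells. Its arguments: {"type":"object","properties":{"targets":{"type":"array","items":{"type":"number"}},"grip":{"type":"number"},"force":{"type":"number"}},"required":["targets"]}

```bash
ls; mkdir -p pics; cat > h.py <<'E'
import numpy as np, cv2
from scipy.spatial.transform import Rotation as Ro
from station import monitor, imaging, ticket
def f_of(p): return 200/np.tan(np.radians(p['fov_y'])/2)
def pt(p,uv,z=None):
    u,v=uv; f=f_of(p)
    ray=np.array([(u-p['cx'])/f,(v-p['cy'])/f,1.0])
    R=np.array(p['R']);t=np.array(p['t'])
    if z is None:
        d=p['depth'][int(round(v)),int(round(u))]
        return R.T@(ray*d-t)
    c=-R.T@t; r=R.T@ray
    return c+r*(z-c[2])/r[2]
def proj(p,X):
    c=np.array(p['R'])@np.array(X)+np.array(p['t']); f=f_of(p)
    return c[0]/c[2]*f+p['cx'],c[1]/c[2]*f+p['cy']
def cloud(p):
    f=f_of(p); d=p['depth']; v,u=np.mgrid[0:400,0:640]
    c=np.stack([(u-p['cx'])/f*d,(v-p['cy'])/f*d,d],-1)
    return (c-np.array(p['t']))@np.array(p['R'])
def save(p,n): cv2.imwrite('pics/'+n+'.png',cv2.cvtColor(p['color'],cv2.COLOR_RGB2BGR))
E
python3 - <<'E'
from h import *
o=monitor.get_obs(); print({k:np.round(v,3) for k,v in o.items()})
for n in ['scene','side','wrist']:
    p=imaging.get_image(n); save(p,n+'0')
    print(n,p['fov_y'],np.round(-np.array(p['R']).T@p['t'],3),np.round(p['R'],2).tolist())
    for nm in ['trim_station','chip_0_mid','chip_1_mid','scraper_grip','tool_mat','pole_grip','pole_hook','canister','cap_top','extractor','eye','reagent_2','masking_tape','bench_pen']:
        r=imaging.mark_of(nm,p)
        print(nm,[(np.round(x['uv']).tolist(),round(x['score'],2),np.round(pt(p,x['uv']),3).tolist() if 0<=x['uv'][0]<639 and 0<=x['uv'][1]<399 else None) for x in r[:6]])
E
```

```text
pics
{'t': np.float64(0.0), 'q': array([-0.119,  0.053,  1.614, -0.   ,  1.476, -0.119]), 'dq': array([ 0.001,  0.001, -0.   , -0.002, -0.001, -0.   ]), 'effort': array([ 0.0000e+00, -3.9367e+01, -3.7018e+01, -0.0000e+00,  7.0000e-03,
       -0.0000e+00]), 'tool_pos': array([0.624, 0.   , 0.23 ]), 'tool_rot': array([-3.141e+00, -0.000e+00,  3.000e-03]), 'contact_force': array([ 0.166, -0.438, -0.023]), 'wrist_torque': array([-0.024, -0.02 ,  0.038]), 'opening': np.float64(0.085)}
scene 50.49702032948206 [ 0.054 -0.929  0.768] [[0.89, -0.46, 0.02], [-0.21, -0.45, -0.87], [0.41, 0.77, -0.49]]
trim_station [([271.0, 218.0], 0.6, [0.446, 0.134, 0.067])]
chip_0_mid [([266.0, 202.0], 0.5, [0.474, 0.245, 0.061])]
chip_1_mid [([275.0, 196.0], 0.37, [0.522, 0.287, 0.055])]
scraper_grip [([357.0, 288.0], 0.72, [0.527, -0.251, 0.057]), ([262.0, 208.0], 0.29, [0.446, 0.217, 0.06])]
tool_mat [([351.0, 323.0], 0.89, [0.481, -0.304, 0.006]), ([268.0, 202.0], 0.39, [0.482, 0.253, 0.056])]
pole_grip []
pole_hook [([409.0, 319.0], 0.9, [0.606, -0.365, 0.019])]
canister [([296.0, 241.0], 0.6, [0.499, 0
[... 1986 characters left out ...]
 []
chip_1_mid []
scraper_grip [([243.0, 364.0], 0.66, [0.535, -0.23, 0.06])]
tool_mat [([219.0, 369.0], 0.78, [0.506, -0.235, 0.062]), ([248.0, 361.0], 0.2, [0.541, -0.228, 0.057])]
pole_grip [([221.0, 370.0], 0.51, [0.508, -0.236, 0.063])]
pole_hook []
canister [([218.0, 99.0], 0.87, [0.542, 0.082, 0.084])]
cap_top [([166.0, 96.0], 0.93, [0.516, 0.084, 0.128]), ([218.0, 96.0], 0.58, [0.541, 0.084, 0.084])]
extractor [([405.0, 246.0], 0.61, [0.738, -0.096, 0.005])]
eye []
reagent_2 [([324.0, 94.0], 0.63, [0.632, 0.086, 0.064])]
masking_tape [([405.0, 244.0], 0.56, [0.739, -0.093, 0.005])]
bench_pen [([162.0, 229.0], 0.83, [0.624, 0.082, 0.373]), ([327.0, 91.0], 0.27, [0.636, 0.089, 0.066])]
```

```bash
python3 - <<'E'
import cv2
a=cv2.imread('pics/scene0.png');cv2.imwrite('pics/s0z.png',cv2.resize(a[90:370,180:500],None,fx=2.5,fy=2.14*1.0))
a=cv2.imread('pics/side0.png');cv2.imwrite('pics/d0z.png',cv2.resize(a[90:370,200:520],None,fx=2.14,fy=2.14))
E
```

```text
(no output)
```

View pics/s0z.png

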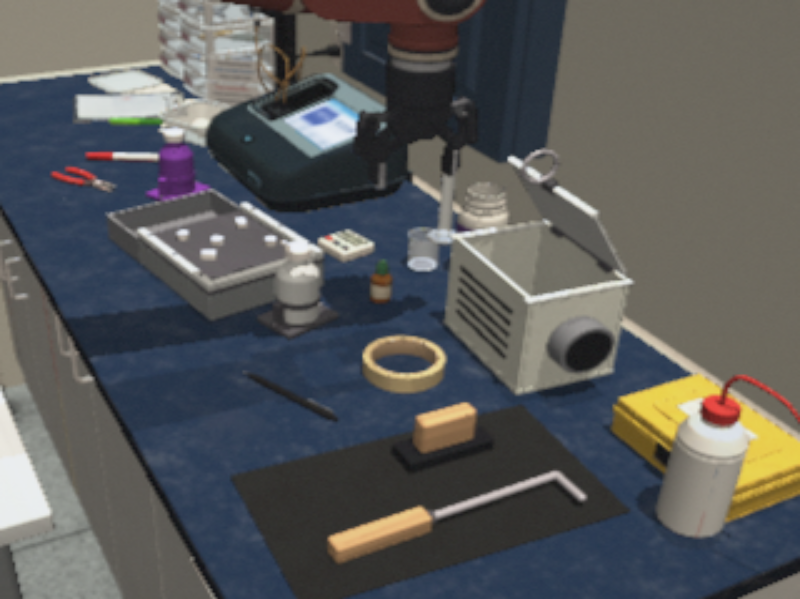

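View pics/d0z.png

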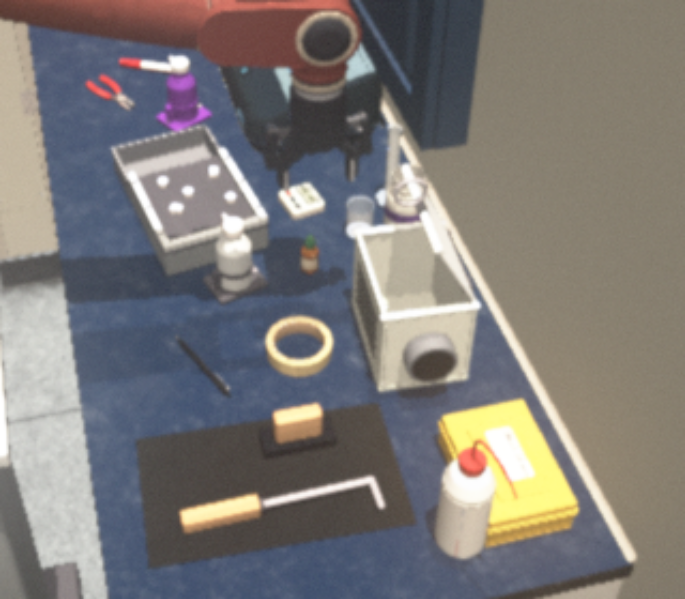

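View pics/wrist0.png

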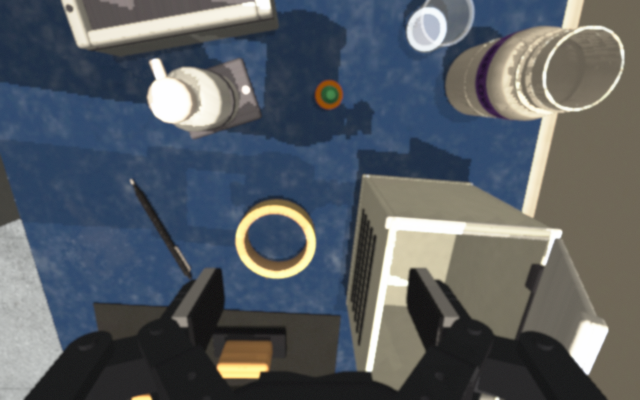

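White canister at scene px (296,220) stands beside the plate; purple one at (250,165) is the look-alike. Five chips on the plate. I'll take a closer wrist view of the plate first.

step_arm --targets '[-0.02, -0.03, -0.012, 0, -0.04, -0.06, -0.025, 0, -0.06, -0.09, -0.04, 0, -0.08, -0.12, -0.055, 0, -0.1, -0.15, -0.07, 0, -0.12, -0.18, -0.085, 0, -0.135, -0.21, -0.1, 0, -0.14, -0.23, -0.11, 0, -0.14, -0.23, -0.11, 0, -0.14, -0.23, -0.11, 0, -0.14, -0.23, -0.11, 0]'

```text
t: 3.17
tool_pos: [0.485, 0.2295, 0.3406]
tool_rot: [3.141, -0.0, -0.001]
contact_force: [0.4, 0.8, -0.1]
opening: 0.0853
```

```bash
python3 - <<'E'
from h import *
o=monitor.get_obs(); print(o['t'],o['tool_pos'],o['tool_rot'])
p=imaging.get_image('wrist'); save(p,'w1')
np.savez('w1.npz',**{k:v for k,v in p.items()})
for nm in ['trim_station','chip_0_mid','chip_1_mid','chip_2_mid','canister','cap_top']:
    r=imaging.mark_of(nm,p)
    print(nm,[(np.round(x['uv']).tolist(),round(x['score'],2),np.round(pt(p,x['uv']),3).tolist() if 0<=x['uv'][0]<639 and 0<=x['uv'][1]<399 else None) for x in r[:6]])
E
```

```text
3.1667 [0.48499304 0.22951537 0.34062719] [ 3.14082341e+00 -2.66387601e-04 -1.15277492e-03]
trim_station [([312.0, 148.0], 0.79, [0.48, 0.25, 0.06])]
chip_0_mid [([350.0, 110.0], 0.63, [0.528, 0.298, 0.061]), ([311.0, 144.0], 0.55, [0.485, 0.312, 0.483]), ([335.0, 244.0], 0.55, [0.514, 0.108, 0.052])]
chip_1_mid [([291.0, 170.0], 0.62, [0.453, 0.221, 0.062]), ([339.0, 284.0], 0.59, [0.515, 0.088, 0.127]), ([350.0, 107.0], 0.46, [0.529, 0.302, 0.06])]
chip_2_mid [([283.0, 118.0], 0.58, [0.443, 0.289, 0.063])]
canister [([334.0, 245.0], 0.61, [0.512, 0.107, 0.054])]
cap_top [([338.0, 287.0], 0.96, [0.513, 0.083, 0.128])]
```

View pics/w1.png

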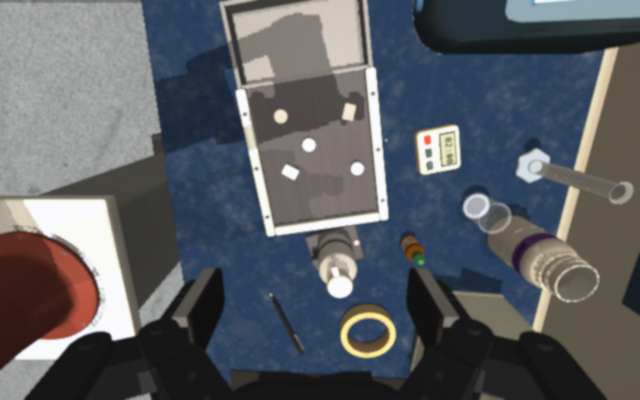

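The picture shows the plate at (312,150) with five chips at (281,116), (348,111), (308,145), (290,172) and (357,169). The canister's cap is at (340,287). Next I fit the station pose.

```bash
python3 - <<'E'
from h import *
p=dict(np.load('w1.npz',allow_pickle=True)); C=cloud(p); c=p['color'].astype(int)
uv=[(281,116),(348,111),(308,145),(290,172),(357,169)]
# rail mask: height .058-.07
m=(C[...,2]>0.058)&(C[...,2]<0.07)&(C[...,0]>.35)&(C[...,0]<.62)&(C[...,1]>.1)&(C[...,1]<.37)&(c.min(-1)>140)
m=m.astype(np.uint8); n,l,s,ce=cv2.connectedComponentsWithStats(m); k=1+np.argmax(s[1:,4]); print(s[k],n)
P=C[l==k]; print(np.median(P[:,2]))
r=cv2.minAreaRect(P[:,:2].astype(np.float32)); print(r, cv2.boxPoints(r))
# corners by pixel on z .064
for u in [(238,91),(248,90),(268,236),(388,218),(366,69),(376,68),(261,227),(385,212)]: print(u,np.round(pt(p,u,0.064),4))
for u in uv: print(u,np.round(pt(p,u,.061),4))
print('cap',np.round(pt(p,(340,287),.128),4))
E
```

```text
[ 236   68  153  169 3610] 7
0.06316825743229958
((0.4864642322063446, 0.23575283586978912), (0.17419268190860748, 0.20015394687652588), 8.720717430114746) [[0.3852013  0.32146746]
 [0.41554826 0.12362744]
 [0.5877272  0.15003821]
 [0.5573802  0.34787822]]
(238, 91) [0.3893 0.3205 0.064 ]
(248, 90) [0.4017 0.3216 0.064 ]
(268, 236) [0.4169 0.1258 0.064 ]
(388, 218) [0.5861 0.1531 0.064 ]
(366, 69) [0.5458 0.3453 0.064 ]
(376, 68) [0.5578 0.3464 0.064 ]
(261, 227) [0.4077 0.1397 0.064 ]
(385, 212) [0.5813 0.162  0.064 ]
(281, 116) [0.441  0.2906 0.061 ]
(348, 111) [0.5259 0.2966 0.061 ]
(308, 145) [0.475 0.254 0.061]
(290, 172) [0.4505 0.2181 0.061 ]
(357, 169) [0.5403 0.2221 0.061 ]
cap [0.5159 0.0831 0.128 ]
```

Station centre is (0.4865, 0.2358), yaw 8.7°, with fitted size 174.2 x 200.2 mm as specified. Now over the mat.

step_arm --targets '[0, 0.04, 0, 0, 0, 0.08, 0, 0, 0, 0.12, 0, 0, 0, 0.16, 0, 0, 0, 0.2, 0, 0, 0, 0.24, 0, 0, 0, 0.28, 0, 0, 0, 0.32, 0, 0, 0, 0.36, 0, 0, 0, 0.4, 0, 0, 0, 0.41, 0, 0, 0, 0.41, 0, 0]'

```text
t: 4.52
tool_pos: [0.4842, -0.1834, 0.3404]
tool_rot: [3.142, -0.01, -0.003]
contact_force: [-0.3, -0.5, -1.3]
opening: 0.0857
```

```bash
python3 - <<'E'
from h import *
o=monitor.get_obs(); print(o['t'],o['tool_pos'],o['tool_rot'],np.abs(o['dq']).max())
p=imaging.get_image('wrist'); save(p,'w2')
np.savez('w2.npz',**{k:v for k,v in p.items()})
for nm in ['scraper_grip','pole_grip','pole_hook','tool_mat','eye','extractor']:
    r=imaging.mark_of(nm,p)
    print(nm,[(np.round(x['uv']).tolist(),round(x['score'],2),np.round(pt(p,x['uv']),3).tolist() if 0<=x['uv'][0]<639 and 0<=x['uv'][1]<399 else None) for x in r[:6]])
E
```

```text
4.5167 [ 0.48417792 -0.18337194  0.34035032] [ 3.14154349e+00 -9.60139776e-03 -2.94935439e-03] 0.06325661902251845
scraper_grip [([351.0, 201.0], 0.7, [0.532, -0.235, 0.063]), ([392.0, 259.0], 0.53, [0.606, -0.347, 0.019])]
pole_grip [([271.0, 250.0], 0.69, [0.412, -0.328, 0.025])]
pole_hook [([393.0, 261.0], 0.77, [0.609, -0.353, 0.017])]
tool_mat [([317.0, 223.0], 0.75, [0.485, -0.291, 0.003])]
eye []
extractor [([493.0, 95.0], 0.76, [0.674, -0.099, 0.121]), ([280.0, 80.0], 0.46, [0.484, -0.101, 0.482])]
```

View pics/w2.png

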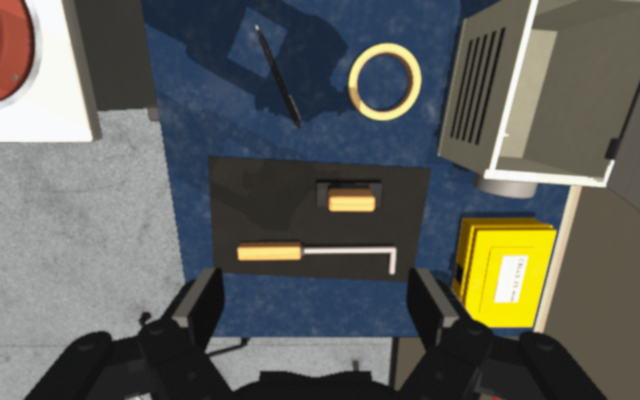

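```bash
python3 - <<'E'
from h import *
p=dict(np.load('w2.npz',allow_pickle=True)); C=cloud(p)
def fit(zlo,zhi,xr,yr,tag):
    m=(C[...,2]>zlo)&(C[...,2]<zhi)&(C[...,0]>xr[0])&(C[...,0]<xr[1])&(C[...,1]>yr[0])&(C[...,1]<yr[1])
    P=C[m]; r=cv2.minAreaRect(P[:,:2].astype(np.float32)); print(tag,len(P),np.round(np.median(P,0),4),np.round(r[0],4),np.round(r[1],4),round(r[2],2))
fit(.056,.072,(.46,.6),(-.32,-.2),'grip top')
fit(.012,.072,(.46,.6),(-.28,-.16),'scraper all')
fit(.019,.03,(.34,.49),(-.38,-.28),'handle top')
fit(.009,.03,(.49,.66),(-.38,-.28),'rod')
fit(.009,.035,(.34,.66),(-.38,-.29),'pole')
# extractor top rim
m=(C[...,2]>.14)&(C[...,2]<.162)&(C[...,0]>.6)
P=C[m]; print(len(P),P.min(0),P.max(0))
for u in [(532,1),(522,2),(495,183),(608,187),(502,170)]: print(u,np.round(pt(p,u),4),np.round(pt(p,u,.15),4))
E
```

```text
grip top 700 [ 0.5335 -0.239   0.062 ] [ 0.5335 -0.2406] [0.0224 0.0632] 89.13
scraper all 1864 [ 0.5313 -0.2324  0.0278] [ 0.534  -0.2399] [0.0394 0.1001] 89.44
handle top 844 [ 0.4113 -0.3331  0.0244] [ 0.4195 -0.3342] [0.1213 0.0217] 0.06
rod 533 [ 0.5702 -0.3337  0.0172] [ 0.5574 -0.3361] [0.0458 0.1283] 70.74
pole 1653 [ 0.4433 -0.3324  0.0201] [ 0.4873 -0.337 ] [0.0479 0.257 ] 82.12
5872 [ 0.66320618 -0.50184817  0.14000004] [ 0.89246592 -0.01595397  0.16198085]
(532, 1) [ 0.6812 -0.0186  0.1476] [ 0.6798 -0.0192  0.15  ]
(522, 2) [ 0.6806 -0.0158  0.1329] [ 0.671 -0.02   0.15 ]
(495, 183) [ 0.7058 -0.2018  0.0975] [ 0.6756 -0.1881  0.15  ]
(608, 187) [ 0.7828 -0.189   0.1655] [ 0.7974 -0.1933  0.15  ]
(502, 170) [ 0.6947 -0.1793  0.1259] [ 0.6805 -0.174   0.15  ]
```

Scraper centre is (0.5335, -0.2405), yaw about -0.7°. Its 100 x 39 mm footprint and 62 mm top agree with the description. I move over it, turning a quarter.

step_arm --targets '[0.005, 0.005, 0.015, -0.119, 0.01, 0.01, 0.03, -0.238, 0.015, 0.015, 0.045, -0.357, 0.02, 0.02, 0.06, -0.476, 0.025, 0.025, 0.08, -0.595, 0.03, 0.03, 0.1, -0.714, 0.035, 0.035, 0.12, -0.833, 0.04, 0.04, 0.14, -0.952, 0.045, 0.045, 0.15, -1.071, 0.049, 0.05, 0.16, -1.19, 0.049, 0.057, 0.17, -1.309, 0.049, 0.057, 0.17, -1.428]'

```text
t: 5.87
tool_pos: [0.5331, -0.2356, 0.1684]
tool_rot: [-2.364, -2.064, 0.003]
contact_force: [0.5, -1.2, -0.2]
opening: 0.0858
```

step_arm --targets '[0, 0, 0.02, -0.1, 0, 0, 0.03, -0.13, 0, 0, 0.03, -0.13, 0, 0, 0.03, -0.13]'

```text
t: 6.2
tool_pos: [0.5329, -0.2345, 0.138]
tool_rot: [-2.223, -2.212, 0.003]
contact_force: [0.4, -0.8, 1.1]
opening: 0.0852
```

```bash
cat >> h.py <<'E'
def yaw(o):
    M=Ro.from_rotvec(o['tool_rot']).as_matrix(); return np.arctan2(M[1,0],M[0,0]),M
def to(X,yawt=None):
    o=monitor.get_obs(); y,M=yaw(o)
    d=M.T@(np.array(X)-o['tool_pos'])
    print('t',round(o['t'],2),'tcp',np.round(o['tool_pos'],4),'yaw',round(y,4),'move',np.round(d,4),'roll',None if yawt is None else round(-((yawt-y+np.pi)%(2*np.pi)-np.pi),4),'F',np.round(o['contact_force'],1),'op',round(o['opening'],4),'q6',round(o['q'][5],2), 'tilt',np.round(M[:,2],4))
E
python3 - <<'E'
from h import *
to([.5335,-.2405,.022],1.5586)
E
```

```text
t 6.2 tcp [ 0.5329 -0.2345  0.138 ] yaw 1.5659 move [-0.0062  0.0012  0.1159] roll 0.0073 F [ 0.4 -0.8  1.1] op 0.0852 q6 -2.11 tilt [-0.0051  0.0021 -1.    ]
```

step_arm --targets '[-0.003, 0.001, 0.03, 0.007, -0.006, 0.001, 0.06, 0.007, -0.006, 0.001, 0.085, 0.007, -0.006, 0.001, 0.105, 0.007, -0.006, 0.001, 0.112, 0.007, -0.006, 0.001, 0.112, 0.007]'

```text
t: 6.7
tool_pos: [0.5327, -0.2395, 0.0249]
tool_rot: [-2.229, -2.203, 0.004]
contact_force: [0.2, 1.0, 0.3]
opening: 0.0855
```

step_arm --targets '[0, 0, 0, 0, 0, 0, 0, 0, 0, 0, 0, 0, 0, 0, 0, 0, 0, 0, 0, 0, 0, 0, 0, 0, 0, 0, 0, 0, 0, 0, 0, 0]' --grip 0.015 --force 60

```text
t: 7.37
tool_pos: [0.5334, -0.2401, 0.026]
tool_rot: [-2.231, -2.204, 0.004]
contact_force: [-0.0, 0.6, 5.6]
opening: 0.0211
```

```bash
python3 - <<'E'
from h import *
to([.5335,-.2405,.022],1.5586)
p=imaging.get_image('side'); save(p,'d3')
a=cv2.imread('pics/d3.png');cv2.imwrite('pics/d3z.png',cv2.resize(a[220:360,250:430],None,fx=4,fy=4))
E
```

```text
t 7.37 tcp [ 0.5334 -0.2401  0.026 ] yaw 1.5588 move [-0.0004  0.0002  0.004 ] roll 0.0002 F [-0.   0.6  5.6] op 0.0211 q6 -2.11 tilt [-0.0057  0.0024 -1.    ]
```

View pics/d3z.png

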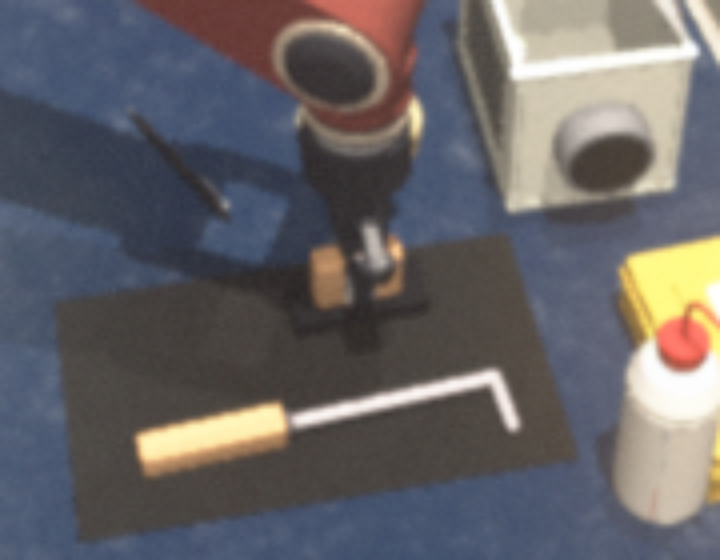

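Grasp is good (opening 21 mm, 5.6 N resting on the blade). Lift and carry.

step_arm --targets '[0, 0, -0.01, 0, 0, 0, -0.03, 0, 0, 0, -0.06, 0, 0, 0, -0.09, 0, 0, 0, -0.12, 0, 0, 0, -0.15, 0, 0.01, 0, -0.175, 0, 0.04, 0, -0.19, 0, 0.08, -0.01, -0.19, 0, 0.12, -0.02, -0.19, 0, 0.16, -0.03, -0.19, 0, 0.2, -0.04, -0.19, 0]'

```text
t: 8.42
tool_pos: [0.4954, -0.0383, 0.2161]
tool_rot: [-2.23, -2.202, 0.005]
contact_force: [1.5, 0.8, -1.8]
opening: 0.0214
```

```bash
python3 - <<'E'
from h import *
to([.4764,.1695,.2],1.723)
E
```

```text
t 8.42 tcp [ 0.4954 -0.0383  0.2161] yaw 1.558 move [ 0.2075 -0.0215  0.0169] roll -0.165 F [ 1.5  0.8 -1.8] op 0.0214 q6 -1.79 tilt [-0.0071  0.0031 -1.    ]
```

step_arm --targets '[0.04, -0.004, 0, -0.04, 0.08, -0.008, 0, -0.08, 0.12, -0.012, 0, -0.12, 0.16, -0.016, 0, -0.165, 0.19, -0.02, 0, -0.165, 0.207, -0.0215, 0.02, -0.165, 0.207, -0.0215, 0.05, -0.165, 0.207, -0.0215, 0.08, -0.165, 0.207, -0.0215, 0.1, -0.165, 0.207, -0.0215, 0.11, -0.165, 0.207, -0.0215, 0.11, -0.165, 0.207, -0.0215, 0.11, -0.165]'

```text
t: 9.42
tool_pos: [0.4756, 0.1692, 0.107]
tool_rot: [-2.041, -2.378, 0.004]
contact_force: [0.6, 0.3, -1.2]
opening: 0.0216
```

```bash
python3 - <<'E'
from h import *
to([.4764,.1695,.075],1.723)
p=imaging.get_image('wrist'); save(p,'w4')
C=cloud(p)
p=imaging.get_image('side'); save(p,'d4')
a=cv2.imread('pics/d4.png');cv2.imwrite('pics/d4z.png',cv2.resize(a[110:250,220:400],None,fx=4,fy=4))
E
```

```text
t 9.42 tcp [0.4756 0.1692 0.107 ] yaw 1.7228 move [0.     0.0011 0.032 ] roll -0.0002 F [ 0.6  0.3 -1.2] op 0.0216 q6 -1.53 tilt [-0.0078  0.003  -1.    ]
```

View pics/w4.png

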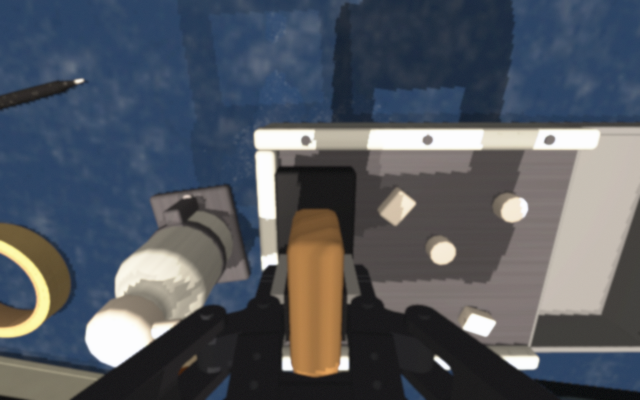

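View pics/d4z.png

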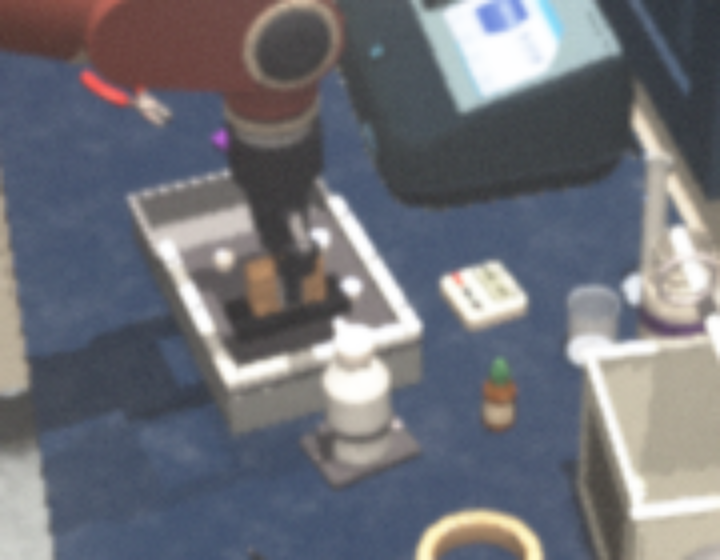

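The scraper is held over the plate at the -y end with all chips ahead of it. Lower it and start the first stroke.

step_arm --targets '[0, 0.001, 0.015, 0, 0, 0.001, 0.025, 0, 0, 0.001, 0.031, 0, 0, 0.001, 0.0325, 0, 0, 0.001, 0.0325, 0, 0, 0.001, 0.0325, 0]'

```text
t: 10.02
tool_pos: [0.4782, 0.1697, 0.0767]
tool_rot: [-2.043, -2.38, -0.001]
contact_force: [-0.2, 0.2, -2.4]
opening: 0.0213
```

```bash
python3 - <<'E'
from h import *
to([.4764,.1695,.0745],1.723)
E
```

```text
t 10.02 tcp [0.4782 0.1697 0.0767] yaw 1.7227 move [ 0.     -0.0018  0.0022] roll -0.0003 F [-0.2  0.2 -2.4] op 0.0213 q6 -1.53 tilt [-0.0036  0.0038 -1.    ]
```

step_arm --targets '[0.01, -0.002, 0.002, 0, 0.025, -0.002, 0.002, 0, 0.04, -0.002, 0.002, 0, 0.055, -0.002, 0.002, 0, 0.07, -0.002, 0.002, 0, 0.085, -0.002, 0.002, 0, 0.1, -0.002, 0.002, 0, 0.115, -0.002, 0.002, 0, 0.13, -0.002, 0.002, 0, 0.145, -0.002, 0.002, 0, 0.158, -0.002, 0.002, 0, 0.162, -0.002, 0.002, 0]'

```text
t: 11.02
tool_pos: [0.4513, 0.3317, 0.076]
tool_rot: [-2.041, -2.381, -0.003]
contact_force: [0.5, -0.4, -1.2]
opening: 0.0211
```

```bash
python3 - <<'E'
from h import *
to([.4764,.1695,.0745],1.723)
p=imaging.get_image('wrist'); save(p,'w5')
E
```

```text
t 11.02 tcp [0.4513 0.3317 0.076 ] yaw 1.7244 move [-0.1641 -0.      0.0006] roll 0.0014 F [ 0.5 -0.4 -1.2] op 0.0211 q6 -1.23 tilt [-0.003   0.0049 -1.    ]
```

View pics/w5.png

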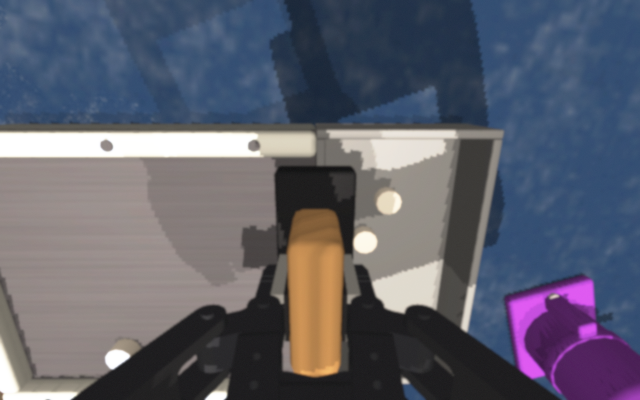

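Two chips lie in the trough at (388,203) and (364,242); one is still on the plate at (124,352). Lift, return, shift 40 mm for the second stroke.

step_arm --targets '[0, 0, -0.02, 0, 0, 0, -0.04, 0, -0.03, 0.01, -0.045, 0, -0.07, 0.02, -0.045, 0, -0.11, 0.03, -0.045, 0, -0.14, 0.04, -0.045, 0, -0.16, 0.04, -0.045, 0, -0.163, 0.04, -0.03, 0, -0.163, 0.04, -0.015, 0, -0.163, 0.04, -0.002, 0, -0.163, 0.04, 0, 0, -0.163, 0.04, 0, 0]'

```text
t: 12.07
tool_pos: [0.5151, 0.1763, 0.0741]
tool_rot: [-2.04, -2.381, 0.0]
contact_force: [-0.4, 0.8, -2.5]
opening: 0.0216
```

```bash
python3 - <<'E'
from h import *
to([.516,.1755,.0745],1.723)
p=imaging.get_image('wrist'); save(p,'w6')
E
```

```text
t 12.07 tcp [0.5151 0.1763 0.0741] yaw 1.7246 move [-0.0009  0.0007 -0.0005] roll 0.0016 F [-0.4  0.8 -2.5] op 0.0216 q6 -1.54 tilt [-0.005   0.0042 -1.    ]
```

View pics/w6.png

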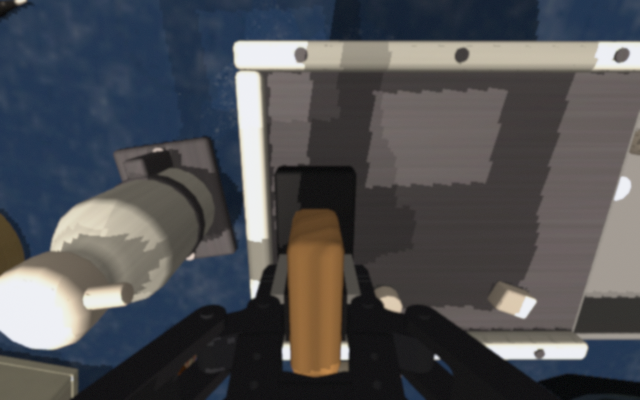

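The first three are off the plate. The two remaining chips, at (390,300) and (513,298), lie ahead of the blade.

step_arm --targets '[0.01, 0, 0, 0, 0.025, 0, 0, 0, 0.04, 0, 0, 0, 0.055, 0, 0, 0, 0.07, 0, 0, 0, 0.085, 0, 0, 0, 0.1, 0, 0, 0, 0.115, 0, 0, 0, 0.13, 0, 0, 0, 0.145, 0, 0, 0, 0.158, 0, 0, 0, 0.162, 0, 0, 0]'

```text
t: 13.12
tool_pos: [0.4902, 0.339, 0.0761]
tool_rot: [-2.037, -2.383, -0.003]
contact_force: [-0.4, -0.2, -2.4]
opening: 0.0211
```

step_arm --targets '[0, 0, -0.02, 0, 0, 0, -0.05, 0, -0.03, 0, -0.09, 0, -0.07, 0, -0.13, 0, -0.11, 0, -0.16, 0, -0.12, 0, -0.18, 0, -0.12, 0, -0.18, 0, -0.12, 0, -0.18, 0]'

```text
t: 13.78
tool_pos: [0.5117, 0.2184, 0.2597]
tool_rot: [-2.044, -2.384, -0.013]
contact_force: [0.2, 1.2, -1.9]
opening: 0.0219
```

```bash
python3 - <<'E'
from h import *
to([.5335,-.2405,.2],1.5586)
p=imaging.get_image('wrist'); save(p,'w7')
np.savez('w7.npz',**p)
p=imaging.get_image('side'); save(p,'d7')
a=cv2.imread('pics/d7.png');cv2.imwrite('pics/d7z.png',cv2.resize(a[90:230,220:400],None,fx=4,fy=4))
E
```

```text
t 13.78 tcp [0.5117 0.2184 0.2597] yaw 1.7239 move [-0.4573 -0.0487  0.0565] roll 0.1653 F [ 0.2  1.2 -1.9] op 0.0219 q6 -1.46 tilt [ 0.004   0.0072 -1.    ]
```

View pics/w7.png

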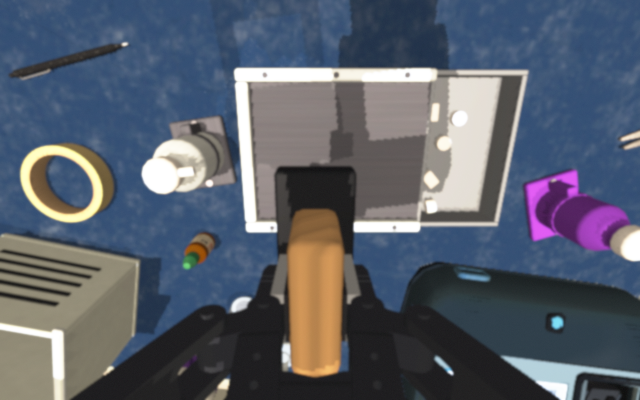

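View pics/d7z.png

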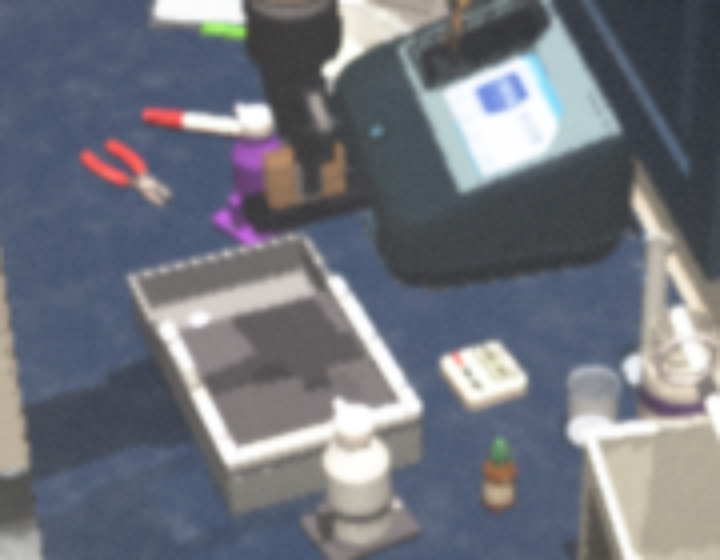

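All five chips appear in the trough, at (435,112), (459,118), (445,144), (431,179) and (430,205), and the plate looks clear. I check their positions.

```bash
python3 - <<'E'
from h import *
p=dict(np.load('w7.npz',allow_pickle=True)); C=cloud(p)
for u in [(435,112),(459,118),(445,144),(431,179),(430,205)]:
    X=pt(p,u); d=X[:2]-[.4865,.2358]; a=np.radians(8.72)
    print(u,np.round(X,3),'st',np.round([d@[np.cos(a),np.sin(a)],d@[-np.sin(a),np.cos(a)]],4))
a=p['color'][60:240,380:540][:,:,::-1]; cv2.imwrite('pics/w7z.png',cv2.resize(a,None,fx=4,fy=3.3,interpolation=cv2.INTER_CUBIC))
E
```

```text
(435, 112) [0.425 0.347 0.018] st [-0.0443  0.1191]
(459, 118) [0.427 0.377 0.015] st [-0.0375  0.149 ]
(445, 144) [0.458 0.369 0.017] st [-0.0075  0.1361]
(431, 179) [0.503 0.365 0.014] st [0.036  0.1252]
(430, 205) [0.535 0.37  0.021] st [0.068  0.1255]
```

View pics/w7z.png

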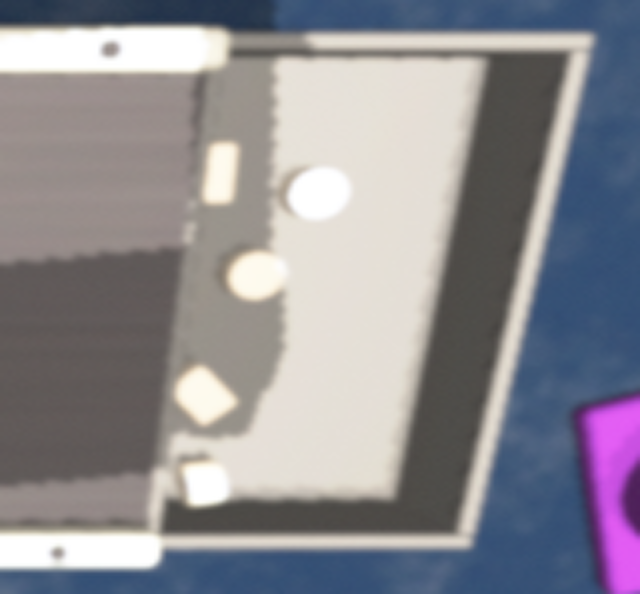

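All five chips are in the trough at tool heights below 21 mm. Carry the scraper back to the mat.

step_arm --targets '[-0.04, -0.004, 0, 0.02, -0.08, -0.008, 0, 0.04, -0.12, -0.012, 0, 0.06, -0.16, -0.016, 0, 0.08, -0.2, -0.02, 0, 0.1, -0.24, -0.025, 0, 0.12, -0.28, -0.03, 0, 0.14, -0.32, -0.034, 0, 0.165, -0.36, -0.038, 0, 0.165, -0.4, -0.043, 0, 0.165, -0.43, -0.046, 0, 0.165, -0.457, -0.049, 0.03, 0.165]'

```text
t: 14.88
tool_pos: [0.5342, -0.2415, 0.2251]
tool_rot: [2.231, 2.211, 0.005]
contact_force: [1.9, -0.5, -0.6]
opening: 0.0218
```

step_arm --targets '[0, 0, 0.01, 0, 0, 0, 0.02, 0, 0, 0, 0.02, 0]'

```text
t: 15.13
tool_pos: [0.5326, -0.2389, 0.1996]
tool_rot: [-2.224, -2.207, -0.003]
contact_force: [0.0, 0.9, -3.3]
opening: 0.0214
```

```bash
python3 - <<'E'
from h import *
to([.5335,-.2405,.027],1.5586)
p=imaging.get_image('wrist'); save(p,'w8'); np.savez('w8.npz',**p)
p=imaging.get_image('side'); save(p,'d8')
a=cv2.imread('pics/d8.png');cv2.imwrite('pics/d8z.png',cv2.resize(a[200:370,240:440],None,fx=3.5,fy=3.5))
E
```

```text
t 15.13 tcp [ 0.5326 -0.2389  0.1996] yaw 1.563 move [-0.0029  0.0017  0.1726] roll 0.0044 F [ 0.   0.9 -3.3] op 0.0214 q6 -2.11 tilt [-0.0049  0.0074 -1.    ]
```

View pics/d8z.png

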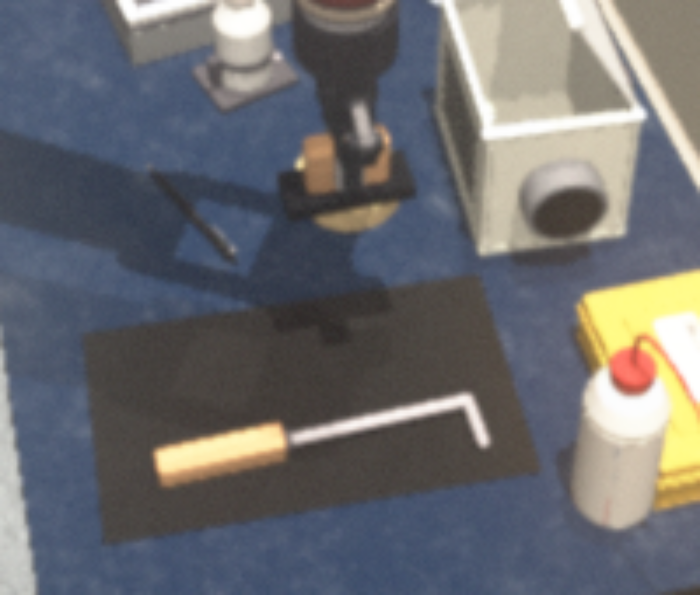

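View pics/w8.png

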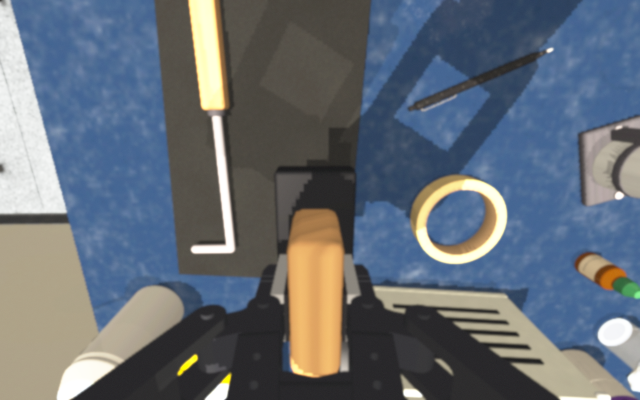

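The spot on the mat is free and the pole is undisturbed. Set the scraper down.

step_arm --targets '[-0.003, 0.0015, 0.03, 0.004, -0.003, 0.0015, 0.06, 0.004, -0.003, 0.0015, 0.09, 0.004, -0.003, 0.0015, 0.12, 0.004, -0.003, 0.0015, 0.145, 0.004, -0.003, 0.0015, 0.16, 0.004, -0.003, 0.0015, 0.168, 0.004, -0.003, 0.0015, 0.171, 0.004, -0.003, 0.0015, 0.173, 0.004, -0.003, 0.0015, 0.174, 0.004, -0.003, 0.0015, 0.174, 0.004]'

```text
t: 16.15
tool_pos: [0.5368, -0.2423, 0.0313]
tool_rot: [2.233, 2.21, 0.006]
contact_force: [0.6, -0.1, -2.0]
opening: 0.0213
```

```bash
python3 - <<'E'
from h import *
to([.5335,-.2405,.027],1.5586)
E
```

```text
t 16.15 tcp [ 0.5368 -0.2423  0.0313] yaw 1.5603 move [ 0.0017 -0.0033  0.0043] roll 0.0017 F [ 0.6 -0.1 -2. ] op 0.0213 q6 -2.11 tilt [ 0.0027  0.0024 -1.    ]
```

step_arm --targets '[0, 0, 0.003, 0, 0, 0, 0.005, 0, 0, 0, 0.006, 0, 0, 0, 0.006, 0]'

```text
t: 16.48
tool_pos: [0.5374, -0.2426, 0.0263]
tool_rot: [2.232, 2.209, 0.006]
contact_force: [0.8, 0.1, 2.4]
opening: 0.0213
```

```bash
python3 - <<'E'
from h import *
to([.5335,-.2405,.026],1.5586)
E
```

```text
t 16.48 tcp [ 0.5374 -0.2426  0.0263] yaw 1.5602 move [ 0.0021 -0.004   0.0003] roll 0.0016 F [0.8 0.1 2.4] op 0.0213 q6 -2.11 tilt [ 0.0037  0.0018 -1.    ]
```

Contact (+2.4 N) at the right height. Release and rise.

step_arm --targets '[0, 0, 0, 0, 0, 0, 0, 0, 0, 0, 0, 0, 0, 0, 0, 0, 0, 0, 0, 0, 0, 0, 0, 0]' --grip 0.085

```text
t: 16.98
tool_pos: [0.5374, -0.2426, 0.0262]
tool_rot: [2.232, 2.209, 0.006]
contact_force: [1.3, -0.2, -0.6]
opening: 0.0848
```

step_arm --targets '[0, 0, -0.01, 0, 0, 0, -0.03, 0, 0, 0, -0.06, 0, 0, 0, -0.1, 0, 0, 0, -0.14, 0, 0, 0, -0.17, 0, 0.02, 0, -0.2, 0, 0.06, 0, -0.2, 0, 0.1, -0.01, -0.2, 0, 0.14, -0.01, -0.2, 0, 0.17, -0.01, -0.2, 0, 0.17, -0.01, -0.2, 0]'

```text
t: 17.98
tool_pos: [0.5282, -0.0684, 0.2276]
tool_rot: [2.227, 2.215, 0.01]
contact_force: [0.5, 0.8, -0.6]
opening: 0.0851
```

```bash
python3 - <<'E'
from h import *
to([.5159,.0831,.16],1.57)
p=imaging.get_image('side'); save(p,'d9'); np.savez('d9.npz',**p)
q=imaging.get_image('scene'); save(q,'s9');np.savez('s9.npz',**q)
a=cv2.imread('pics/d9.png');cv2.imwrite('pics/d9z.png',cv2.resize(a[90:370,240:500],None,fx=2.14,fy=2.14))
a=cv2.imread('pics/s9.png');cv2.imwrite('pics/s9z.png',cv2.resize(a[130:270,320:460],None,fx=4,fy=4))
for P in (p,q):
  for nm in ['eye','extractor','pole_grip','pole_hook','scraper_grip']:
    r=imaging.mark_of(nm,P)
    print(nm,[(np.round(x['uv'],1).tolist(),round(x['score'],2),np.round(pt(P,x['uv']),3).tolist()) for x in r[:3]])
E
```

```text
t 17.98 tcp [ 0.5282 -0.0684  0.2276] yaw 1.5655 move [ 0.1511 -0.0134  0.0681] roll -0.0045 F [ 0.5  0.8 -0.6] op 0.0851 q6 -1.84 tilt [ 0.005   0.0036 -1.    ]
eye [([390.8, 182.3], 0.69, [0.793, 0.076, 0.114])]
extractor [([389.3, 248.0], 0.64, [0.699, -0.188, 0.1])]
pole_grip [([304.6, 327.3], 0.75, [0.413, -0.334, 0.016])]
pole_hook [([376.4, 320.3], 0.67, [0.608, -0.36, 0.015])]
scraper_grip [([341.0, 285.6], 0.66, [0.537, -0.251, 0.055])]
eye [([394.9, 166.7], 0.57, [0.888, 0.11, 0.171])]
extractor [([386.0, 253.9], 0.91, [0.67, -0.17, 0.064])]
pole_grip [([332.0, 337.9], 0.8, [0.407, -0.341, 0.027]), ([271.3, 217.7], 0.7, [0.45, 0.138, 0.067]), ([294.3, 202.6], 0.48, [0.511, 0.098, 0.128])]
pole_hook [([408.0, 317.0], 0.69, [0.609, -0.358, 0.019])]
scraper_grip [([358.4, 287.8], 0.6, [0.527, -0.255, 0.062]), ([329.0, 231.5], 0.2, [0.623, 0.075, 0.005])]
```

View pics/d9z.png

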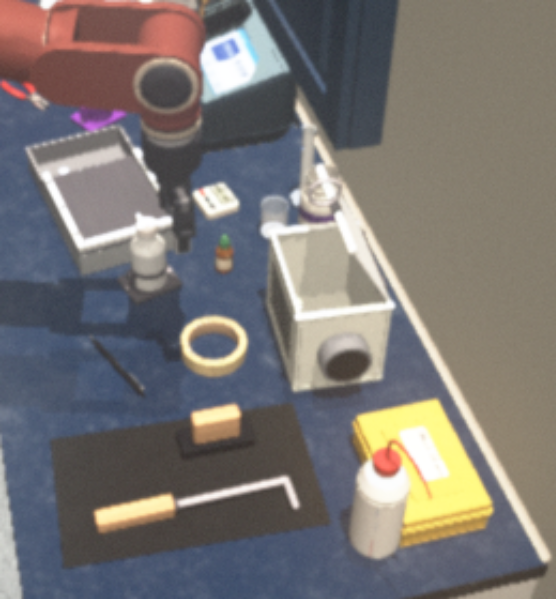

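View pics/s9z.png

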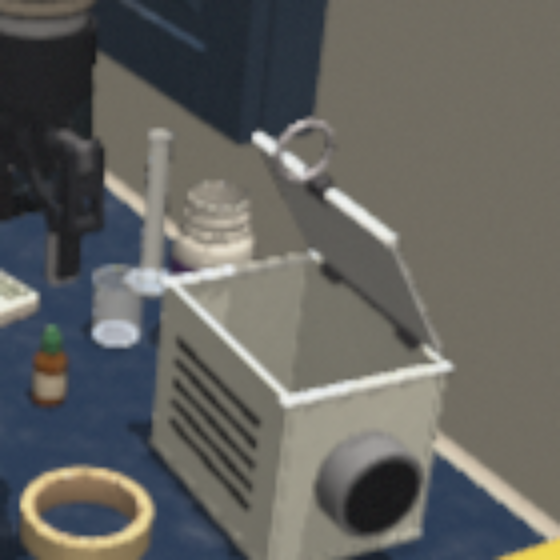

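The scraper stands on the mat, pole undisturbed. Two canister-like things: white beside the plate (w7 px (185,165)) and purple at (600,240). The white one fits: it is beside the plate and has a white cap at 128 mm. Confirming in a crop.

```bash
python3 - <<'E'
import cv2
a=cv2.imread('pics/w7.png'); cv2.imwrite('pics/w7c.png',cv2.resize(a[100:220,120:260],None,fx=4,fy=4,interpolation=cv2.INTER_CUBIC))
E
```

```text
(no output)
```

View pics/w7c.png

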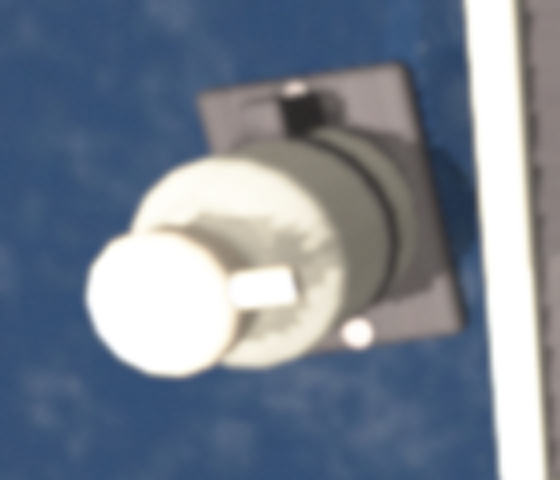

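step_arm --targets '[0.03, -0.003, 0, 0, 0.06, -0.006, 0, 0, 0.09, -0.009, 0, 0, 0.12, -0.012, 0, 0, 0.145, -0.0135, 0, 0, 0.151, -0.0135, 0.01, 0, 0.151, -0.0135, 0.03, 0, 0.151, -0.0135, 0.04, 0, 0.151, -0.0135, 0.04, 0, 0.151, -0.0135, 0.04, 0]' --grip 0

```text
t: 19.42
tool_pos: [0.5162, 0.0772, 0.1855]
tool_rot: [-2.235, -2.207, -0.003]
contact_force: [-0.1, 0.2, -0.7]
opening: 0.0001
```

```bash
python3 - <<'E'
from h import *
to([.5157,.0833,.130],1.57)
p=imaging.get_image('wrist'); save(p,'w10')
E
```

```text
t 19.42 tcp [0.5162 0.0772 0.1855] yaw 1.5584 move [ 0.006  -0.0007  0.0555] roll -0.0116 F [-0.1  0.2 -0.7] op 0.0001 q6 -1.55 tilt [ 9.0e-04  1.7e-03 -1.0e+00]
```

View pics/w10.png

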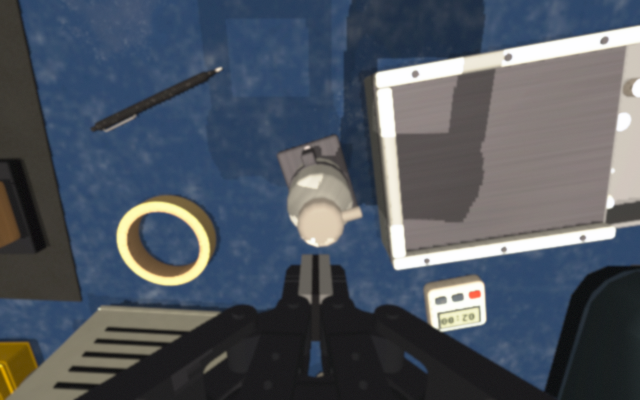

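The white, clamped canister by the plate is confirmed, with the cap just beyond the closed fingertips. Down to just above it.

step_arm --targets '[0.003, -0.001, 0.02, 0, 0.006, -0.001, 0.04, 0, 0.006, -0.001, 0.05, 0, 0.006, -0.001, 0.053, 0, 0.006, -0.001, 0.053, 0]'

```text
t: 19.88
tool_pos: [0.516, 0.0829, 0.1334]
tool_rot: [2.236, 2.207, 0.004]
contact_force: [-0.3, -0.0, -1.0]
opening: -0.0001
```

```bash
python3 - <<'E'
from h import *
to([.5157,.0833,.1205],1.57)
E
```

```text
t 19.88 tcp [0.516  0.0829 0.1334] yaw 1.5578 move [ 0.0004 -0.0003  0.0129] roll -0.0122 F [-0.3 -0.  -1. ] op -0.0001 q6 -1.54 tilt [ 0.002   0.0017 -1.    ]
```

step_arm --targets '[0, 0, 0.004, 0, 0, 0, 0.007, 0, 0, 0, 0.01, 0, 0, 0, 0.013, 0, 0, 0, 0.0145, 0, 0, 0, 0.0145, 0]'

```text
t: 20.38
tool_pos: [0.5171, 0.0827, 0.121]
tool_rot: [2.234, 2.205, 0.006]
contact_force: [-1.4, -1.0, 9.1]
opening: -0.0001
```

```bash
python3 - <<'E'
from h import *
to([.5157,.0833,.1205],1.57)
E
```

```text
t 20.38 tcp [0.5171 0.0827 0.121 ] yaw 1.5579 move [ 0.0006 -0.0015  0.0005] roll -0.0121 F [-1.4 -1.   9.1] op -0.0001 q6 -1.54 tilt [ 0.0043  0.0011 -1.    ]
```

9.1 N at z 0.121: the cap is at its stop. Hold briefly, then rise.

step_arm --targets '[0, 0, 0.001, 0, 0, 0, 0.001, 0, 0, 0, 0, 0, 0, 0, -0.02, 0, 0, 0, -0.05, 0, 0, 0, -0.09, 0, 0, 0, -0.12, 0, 0, 0, -0.12, 0]'

```text
t: 21.05
tool_pos: [0.5202, 0.0827, 0.2491]
tool_rot: [2.228, 2.199, 0.021]
contact_force: [1.5, 0.8, 1.9]
opening: 0.0001
```

```bash
python3 - <<'E'
from h import *
to([.412,-.333,.24],1.57)
w=imaging.get_image('wrist'); C=cloud(w); m=(abs(C[...,0]-.516)<.012)&(abs(C[...,1]-.083)<.012)&(C[...,2]>.11)&(C[...,2]<.14); print('cap top z',np.median(C[m][:,2]),m.sum())
# eye triangulation
P=[dict(np.load(f,allow_pickle=True)) for f in ('d9.npz','s9.npz')]
def tri(uvs):
    A=[];b=[]
    for p,(u,v) in zip(P,uvs):
        f=f_of(p);R=p['R'];r=R.T@np.array([(u-p['cx'])/f,(v-p['cy'])/f,1]);r/=np.linalg.norm(r);c=-R.T@p['t']
        Q=np.eye(3)-np.outer(r,r);A.append(Q);b.append(Q@c)
    X=np.linalg.lstsq(np.vstack(A),np.hstack(b),rcond=None)[0]; return X,[np.round(proj(p,X),1) for p in P]
print(tri([(390.8,182.3),(394.9,166.7)]))
for i,(p,(x0,y0)) in enumerate(zip(P,[(355,150),(360,145)])):
    a=p['color'][y0:y0+70,x0:x0+90,::-1]; cv2.imwrite(f'pics/eye{i}.png',cv2.resize(a,None,fx=8,fy=8,interpolation=cv2.INTER_CUBIC))
E
```

```text
t 21.05 tcp [0.5202 0.0827 0.2491] yaw 1.558 move [-0.4171 -0.103   0.0066] roll -0.012 F [1.5 0.8 1.9] op 0.0001 q6 -1.54 tilt [ 0.0175  0.0016 -0.9998]
cap top z 0.12731808308764364 734
(array([ 0.70958601, -0.11992625,  0.29759321]), [array([389.5, 180.7]), array([396.4, 168.2])])
```

View pics/eye0.png

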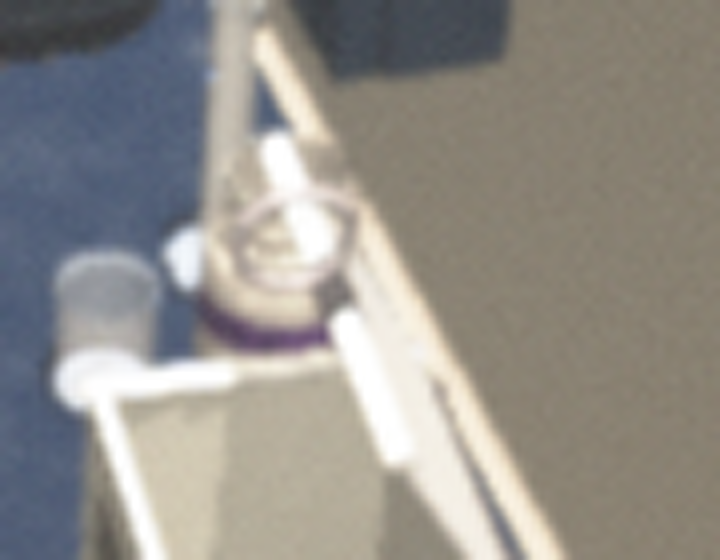

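View pics/eye1.png

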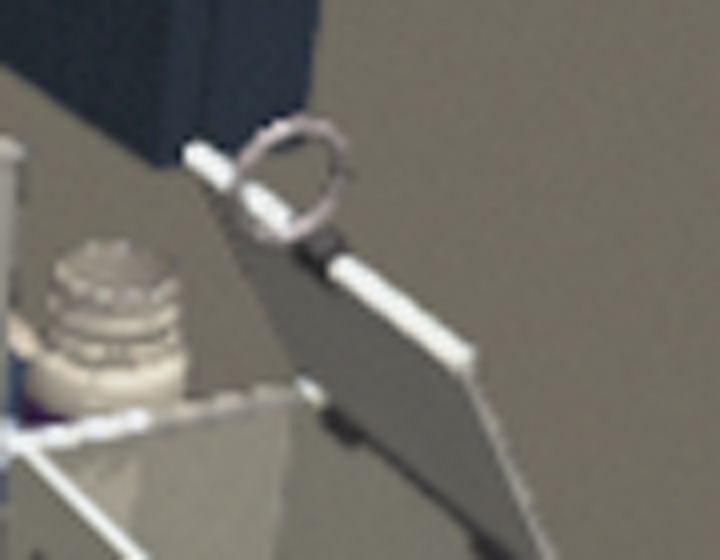

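Cap is back up (127 mm). The ring's centre is at side px (391.6,179.8) and scene px (396.2,167.4). I take a closer wrist view of the extractor on the way to the pole.

step_arm --targets '[-0.03, 0.006, -0.015, 0, -0.07, 0.012, -0.03, 0, -0.1, 0.02, -0.045, 0, -0.13, 0.026, -0.06, 0, -0.16, 0.032, -0.075, 0, -0.19, 0.038, -0.09, 0, -0.22, 0.044, -0.105, 0, -0.25, 0.05, -0.12, 0, -0.28, 0.056, -0.135, 0, -0.31, 0.062, -0.15, 0, -0.332, 0.064, -0.15, 0, -0.332, 0.064, -0.15, 0]' --grip 0.085

```text
t: 22.1
tool_pos: [0.5766, -0.2542, 0.394]
tool_rot: [2.235, 2.197, 0.014]
contact_force: [-0.2, 0.3, -0.4]
opening: 0.085
```

step_arm --targets '[0, 0, 0, 0, 0, 0, 0, 0, 0, 0, 0, 0]'

```text
t: 22.35
tool_pos: [0.5764, -0.2531, 0.3924]
tool_rot: [2.236, 2.2, 0.013]
contact_force: [-0.9, -1.2, -0.2]
opening: 0.0851
```

```bash
python3 - <<'E'
from h import *
to([.412,-.333,.24],1.57)
w=imaging.get_image('wrist'); save(w,'w11'); np.savez('w11.npz',**w)
for nm in ['eye','extractor','pole_grip','pole_hook']:
    r=imaging.mark_of(nm,w); print(nm,[(np.round(x['uv'],1).tolist(),round(x['score'],2),np.round(pt(w,x['uv']),3).tolist()) for x in r[:3]])
E
```

```text
t 22.35 tcp [ 0.5764 -0.2531  0.3924] yaw 1.5546 move [-0.083  -0.1644  0.1507] roll -0.0154 F [-0.9 -1.2 -0.2] op 0.0851 q6 -2.09 tilt [ 0.0091  0.0028 -1.    ]
eye []
extractor [([401.7, 236.8], 0.94, [0.672, -0.139, 0.147])]
pole_grip [([255.2, 35.4], 0.59, [0.41, -0.334, 0.024])]
pole_hook [([254.0, 166.6], 0.82, [0.605, -0.356, 0.001]), ([259.4, 32.1], 0.44, [0.406, -0.328, 0.024])]
```

View pics/w11.png

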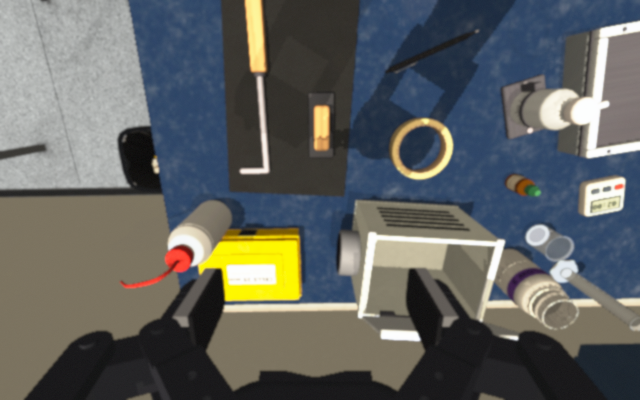

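The extractor's front rim runs from (371,236) to (502,241) and its back left corner is (363,315); the ring is hidden behind the finger. Compute the extractor pose and the eye.

```bash
cat > eye.py <<'E'
from h import *
P=[dict(np.load(f,allow_pickle=True)) for f in ('d9.npz','s9.npz')]
def tri(uvs,PP=P):
    A=[];b=[]
    for p,(u,v) in zip(PP,uvs):
        f=f_of(p);R=p['R'];r=R.T@np.array([(u-p['cx'])/f,(v-p['cy'])/f,1]);r/=np.linalg.norm(r);c=-R.T@p['t']
        Q=np.eye(3)-np.outer(r,r);A.append(Q);b.append(Q@c)
    X=np.linalg.lstsq(np.vstack(A),np.hstack(b),rcond=None)[0]; return np.round(X,4),[np.round(proj(p,X),1) for p in PP]
E
python3 - <<'E'
from eye import *
w=dict(np.load('w11.npz',allow_pickle=True))
C=cloud(w)
for u in [(371,236),(502,241),(363,315),(376,240),(498,245)]: print(u,np.round(pt(w,u),4),np.round(pt(w,u,.15),4))
# rim z band points
m=(C[...,2]>.144)&(C[...,2]<.156)&(C[...,0]>.6)&(C[...,1]>-.25)&(C[...,1]<0.02)&(w['color'].min(-1)>150)
m=m.astype(np.uint8);n,l,s,c=cv2.connectedComponentsWithStats(m)
for k in range(1,n):
    if s[k,4]>60: print(s[k]); Q=C[l==k]; r=cv2.minAreaRect(Q[:,:2].astype(np.float32)); print(r)
    if s[k,4]>60: print(np.round(cv2.boxPoints(r),4).tolist())
print(tri([(391.6,179.8),(396.2,167.4)]))
a=w['color'][200:350,330:530,::-1]; cv2.imwrite('pics/w11z.png',cv2.resize(a,None,fx=4,fy=4,interpolation=cv2.INTER_CUBIC))
# sides via d9,s9 depth clouds
for p in P:
    C=cloud(p); m=(C[...,2]>.147)&(C[...,2]<.153)&(C[...,0]>.6)&(C[...,0]<.9)&(C[...,1]>-.25)&(C[...,1]<.05); Q=C[m]; print(len(Q),cv2.minAreaRect(Q[:,:2].astype(np.float32)))
E
```

```text
(371, 236) [ 0.6698 -0.1799  0.1467] [ 0.6683 -0.1805  0.15  ]
(502, 241) [ 0.6797 -0.0057  0.1479] [ 0.6787 -0.007   0.15  ]
(363, 315) [ 0.7934 -0.1869  0.149 ] [ 0.7926 -0.1871  0.15  ]
(376, 240) [ 0.7436 -0.1438  0.0034] [ 0.6742 -0.1737  0.15  ]
(498, 245) [ 0.6853 -0.0103  0.1483] [ 0.6845 -0.0113  0.15  ]
[ 358  232  147   90 1872]
((0.7390845417976379, -0.09766915440559387), (0.18239164352416992, 0.1362708956003189), 85.41692352294922)
[[0.6639000177383423, -0.18310000002384186], [0.7997000217437744, -0.1940000057220459], [0.814300000667572, -0.012199999764561653], [0.6784999966621399, -0.0013000000035390258]]
(array([ 0.7183, -0.1099,  0.2927]), [array([391.2, 179.3]), array([396.6, 167.8])])
175 ((0.7795681357383728, -0.09832930564880371), (0.2957199811935425, 0.2223687618970871), 89.98531341552734)
434 ((0.7790107727050781, -0.1086457371711731), (0.2784290611743927, 0.23062996566295624), 89.46902465820312)
```

View pics/w11z.png

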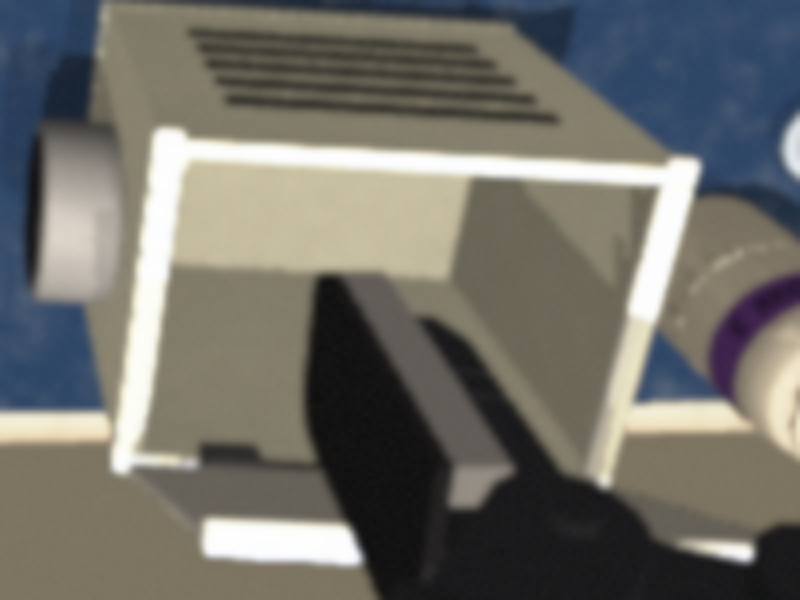

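```bash
python3 - <<'E'
from eye import *
a=np.radians(-4.58);ex=np.array([np.cos(a),np.sin(a),0]);ey=np.array([-np.sin(a),np.cos(a),0])
obs=[(391.6,179.8),(396.2,167.4)]
for c in ([.7375,-.0975,0],[.739,-.0977,0],[.735,-.0974,0]):
  best=None
  for th in np.arange(.8,1.25,.01):
    X=np.array(c)+(.06-.15*np.cos(th))*ex+np.array([0,0,.155+.15*np.sin(th)])
    e=[np.array(proj(p,X))-o for p,o in zip(P,obs)]
    s=np.sum(np.square(e))
    if best is None or s<best[0]: best=(s,th,X,e)
  print(c,best)
# check flap panel end corners etc. project
th=best[1]
for p,nm,(x0,y0) in zip(P,'ds',[(355,150),(360,145)]):
    im=p['color'][...,::-1].copy()
    im=cv2.resize(im[100:290,300:500],None,fx=4,fy=4,interpolation=cv2.INTER_CUBIC)
    c=np.array([.7375,-.0975,0])
    def d(x,y,z,col=(0,0,255)):
        u,v=proj(p,c+x*ex+y*ey+np.array([0,0,z])); cv2.circle(im,(int((u-300)*4+2),int((v-100)*4+2)),3,col,-1)
    for sx in(-.065,.065):
        for sy in (-.09,.09): d(sx,sy,.15); d(sx,sy,0,(0,255,0))
    for t in (th-.1,th,th+.1):
        d(.06-.15*np.cos(t),0,.155+.15*np.sin(t),(255,0,0))
        for sy in(-.088,.088): d(.06-.12*np.cos(t),sy,.155+.12*np.sin(t),(0,255,255))
    cv2.imwrite(f'pics/ov_{nm}.png',cv2.resize(im,None,fx=.75,fy=.75))
E
```

```text
[0.7375, -0.0975, 0] (np.float64(4.942143634137018), np.float64(1.0600000000000003), array([ 0.72421176, -0.09643552,  0.28585332]), [array([-0.07376712, -1.92879601]), array([-1.0222172 ,  0.41414974])])
[0.739, -0.0977, 0] (np.float64(4.327383819029873), np.float64(1.0500000000000003), array([ 0.72441108, -0.09653133,  0.28511348]), [array([-0.01200379, -1.71586749]), array([-0.97153629,  0.66268827])])
[0.735, -0.0974, 0] (np.float64(6.146565996085287), np.float64(1.0800000000000003), array([ 0.72433491, -0.09654565,  0.28729367]), [array([ 0.01396336, -2.30836385]), array([-0.90229898, -0.0606954 ])])
```

View pics/ov_d.png

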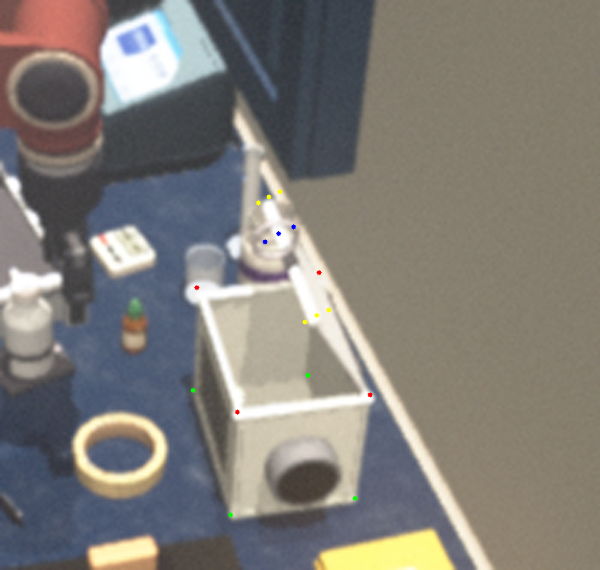

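View pics/ov_s.png

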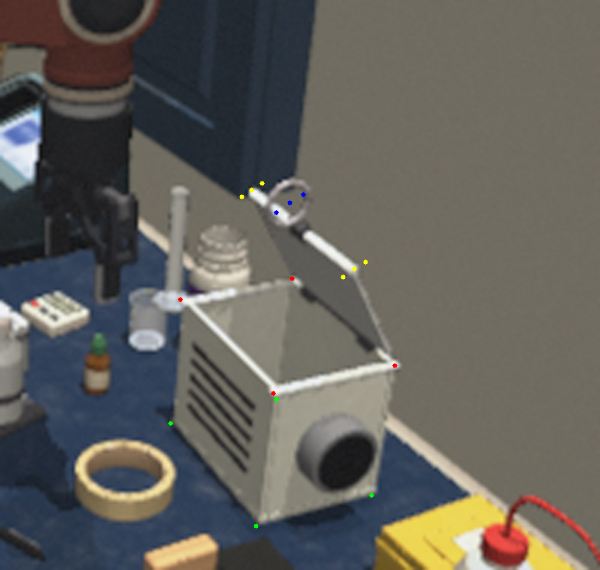

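The overlay fits rim, base and flap corners to about 1-2 px: eye at (0.724, -0.0965, 0.286), flap about 1.06 rad, extractor yaw -4.6°. Now measure the pole.

```bash
python3 - <<'E'
from h import *
for f in ['w2.npz','w11.npz']:
    p=dict(np.load(f,allow_pickle=True)); C=cloud(p); c=p['color'].astype(int)
    wood=(c[...,0]>150)&(c[...,0]-c[...,2]>50)&(C[...,1]<-.29)&(C[...,1]>-.4)&(C[...,0]>.3)&(C[...,0]<.5)&(C[...,2]>.019)&(C[...,2]<.032)
    Q=C[wood]; r=cv2.minAreaRect(Q[:,:2].astype(np.float32)); print(f,len(Q),np.median(Q[:,2]),r,Q.min(0),Q.max(0))
    rod=(c.min(-1)>110)&(c.max(-1)-c.min(-1)<50)&(C[...,1]<-.29)&(C[...,1]>-.4)&(C[...,0]>.47)&(C[...,0]<.64)&(C[...,2]>.009)&(C[...,2]<.03)
    Q=C[rod]; print(' rod',len(Q),Q.min(0),Q.max(0)); 
    R=Q[Q[:,0]<.59]; print(np.polyfit(R[:,0],R[:,1],1),R[:,1].mean(), R[:,0].mean(),R[:,1].std())
to([.412,-.333,.1],1.57)
E
```

```text
w2.npz 810 0.024440795342228955 ((0.408462256193161, -0.33423855900764465), (0.09913085401058197, 0.021679695695638657), 0.062240421772003174) [ 0.35889642 -0.345116    0.01911085] [ 0.4580187  -0.32336913  0.02750558]
 rod 609 [ 0.47043122 -0.37647539  0.0105001 ] [ 0.61309124 -0.32908835  0.02024561]
[ 0.00797419 -0.33718124] -0.33297341140007064 0.5276804576535388 0.0023760339949780414
w11.npz 1105 0.02438318056386555 ((0.41256678104400635, -0.3339221179485321), (0.09201981127262115, 0.022086739540100098), 0.2578669488430023) [ 0.36650841 -0.34505387  0.01931035] [ 0.45856552 -0.32286265  0.0278806 ]
 rod 613 [ 0.47069035 -0.37660856  0.01116279] [ 0.61258483 -0.32837746  0.02006164]
[ 0.00891667 -0.33759409] -0.3328820747079396 0.5284503305304263 0.002437622986525325
t 22.6 tcp [ 0.5767 -0.2534  0.3942] yaw 1.5547 move [-0.0826 -0.1667  0.2922] roll -0.0153 F [ 0.3 -0.   0.5] op 0.0852 q6 -2.09 tilt [ 0.0114  0.0011 -0.9999]
```

step_arm --targets '[-0.008, -0.016, 0.025, -0.02, -0.016, -0.032, 0.05, -0.02, -0.024, -0.048, 0.075, -0.02, -0.032, -0.064, 0.1, -0.02, -0.04, -0.08, 0.125, -0.02, -0.048, -0.096, 0.15, -0.02, -0.056, -0.112, 0.175, -0.02, -0.064, -0.128, 0.2, -0.02, -0.072, -0.145, 0.225, -0.02, -0.083, -0.165, 0.25, -0.02, -0.083, -0.165, 0.27, -0.02, -0.083, -0.165, 0.275, -0.02]'

```text
t: 23.6
tool_pos: [0.411, -0.3317, 0.1132]
tool_rot: [2.218, 2.224, 0.014]
contact_force: [-0.2, 1.2, -1.4]
opening: 0.0849
```

step_arm --targets '[0, 0, 0, 0, 0, 0, 0, 0]'

```text
t: 23.77
tool_pos: [0.4113, -0.3313, 0.1135]
tool_rot: [2.217, 2.225, 0.015]
contact_force: [1.1, -0.1, 0.1]
opening: 0.085
```

```bash
python3 - <<'E'
from h import *
to([.4135,-.334,.009],1.5758)
w=imaging.get_image('wrist'); save(w,'w12')
E
```

```text
t 23.77 tcp [ 0.4113 -0.3313  0.1135] yaw 1.574 move [-0.0033  0.0014  0.1045] roll -0.0018 F [ 1.1 -0.1  0.1] op 0.085 q6 -2.4 tilt [ 0.0069  0.0061 -1.    ]
```

View pics/w12.png

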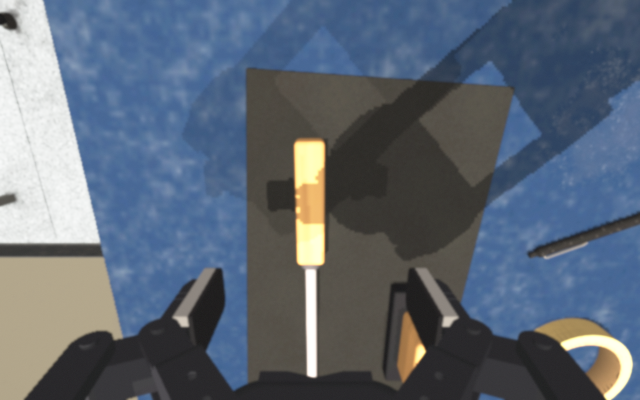

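The handle at (310,205) lies between the fingers. Lower and grip firmly.

step_arm --targets '[-0.003, 0.0015, 0.03, -0.002, -0.003, 0.0015, 0.06, -0.002, -0.003, 0.0015, 0.085, -0.002, -0.003, 0.0015, 0.098, -0.002, -0.003, 0.0015, 0.103, -0.002, -0.003, 0.0015, 0.103, -0.002, -0.003, 0.0015, 0.103, -0.002]'

```text
t: 24.4
tool_pos: [0.4155, -0.3353, 0.0131]
tool_rot: [2.211, 2.224, 0.014]
contact_force: [-0.3, -0.1, 0.2]
opening: 0.0848
```

```bash
python3 - <<'E'
from h import *
to([.4135,-.334,.009],1.5758)
E
```

```text
t 24.4 tcp [ 0.4155 -0.3353  0.0131] yaw 1.5767 move [ 0.0013 -0.002   0.0041] roll 0.0009 F [-0.3 -0.1  0.2] op 0.0848 q6 -2.4 tilt [ 0.0101  0.0028 -0.9999]
```

step_arm --targets '[0, 0, 0.004, 0, 0, 0, 0.005, 0, 0, 0, 0.005, 0]'

```text
t: 24.65
tool_pos: [0.4161, -0.3359, 0.0092]
tool_rot: [2.21, 2.223, 0.014]
contact_force: [0.1, 0.1, -0.2]
opening: 0.0851
```

step_arm --targets '[0, 0, 0, 0, 0, 0, 0, 0, 0, 0, 0, 0, 0, 0, 0, 0, 0, 0, 0, 0, 0, 0, 0, 0, 0, 0, 0, 0, 0, 0, 0, 0]' --grip 0.01 --force 110

```text
t: 25.32
tool_pos: [0.4163, -0.3362, 0.0096]
tool_rot: [2.209, 2.222, 0.014]
contact_force: [-0.8, 1.4, 3.3]
opening: 0.0193
```

```bash
python3 - <<'E'
from h import *
to([.4135,-.334,.009],1.5758)
E
```

```text
t 25.32 tcp [ 0.4163 -0.3362  0.0096] yaw 1.5766 move [ 0.0022 -0.0028  0.0006] roll 0.0008 F [-0.8  1.4  3.3] op 0.0193 q6 -2.4 tilt [ 1.180e-02  9.000e-04 -9.999e-01]
```

Gripped (19 mm at 110 N). Lift straight up.

step_arm --targets '[0, 0, -0.01, 0, 0, 0, -0.03, 0, 0, 0, -0.06, 0, 0, 0, -0.09, 0, 0, 0, -0.12, 0, 0, 0, -0.15, 0, 0, 0, -0.18, 0, 0, 0, -0.21, 0, 0, 0, -0.24, 0, 0, 0, -0.27, 0, 0, 0, -0.28, 0, 0, 0, -0.28, 0]'

```text
t: 26.32
tool_pos: [0.4139, -0.3374, 0.2933]
tool_rot: [2.205, 2.218, 0.014]
contact_force: [0.7, -0.3, -2.5]
opening: 0.0191
```

```bash
python3 - <<'E'
from h import *
to([.45,-.0144,.2816],1.491)
for n in ['side','scene']:
    p=imaging.get_image(n); save(p,n+'13'); 
    for nm in ['pole_hook','pole_grip']:
        r=imaging.mark_of(nm,p); print(nm,[(np.round(x['uv'],1).tolist(),round(x['score'],2),np.round(pt(p,x['uv']),3).tolist()) for x in r[:2]])
a=cv2.imread('pics/side13.png');cv2.imwrite('pics/side13z.png',cv2.resize(a[150:370,230:450],None,fx=2.7,fy=2.7))
E
```

```text
t 26.32 tcp [ 0.4139 -0.3374  0.2933] yaw 1.5766 move [0.3228 0.0378 0.0111] roll 0.0856 F [ 0.7 -0.3 -2.5] op 0.0191 q6 -2.4 tilt [ 0.0162 -0.0038 -0.9999]
pole_hook [([383.8, 250.7], 0.69, [0.683, -0.186, 0.092])]
pole_grip [([298.7, 262.4], 0.77, [0.408, -0.362, 0.315])]
pole_hook [([424.8, 223.2], 0.69, [0.605, -0.365, 0.294]), ([361.2, 287.1], 0.54, [0.537, -0.252, 0.058])]
pole_grip [([335.4, 237.6], 0.59, [0.401, -0.343, 0.304])]
```

View pics/side13z.png

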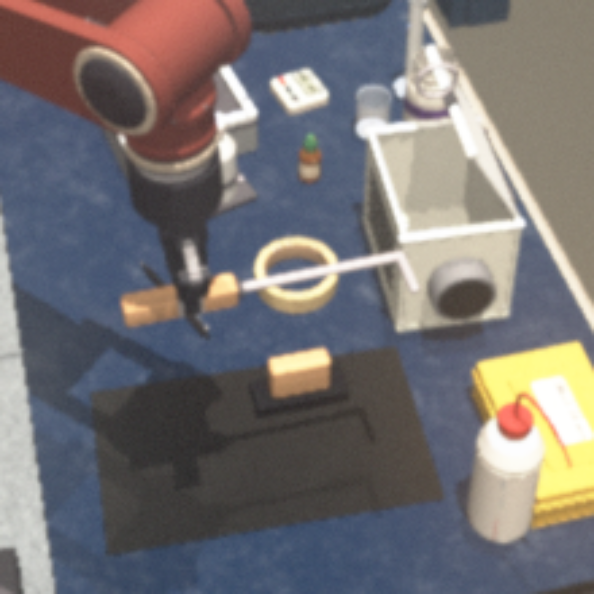

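Pole is held level. Carry it in front of the extractor, turning to its yaw.

step_arm --targets '[0.03, 0.003, 0, 0.02, 0.06, 0.006, 0, 0.04, 0.09, 0.01, 0, 0.06, 0.12, 0.013, 0, 0.08, 0.15, 0.016, 0, 0.086, 0.18, 0.02, 0, 0.086, 0.21, 0.024, 0, 0.086, 0.24, 0.028, 0, 0.086, 0.27, 0.032, 0.005, 0.086, 0.3, 0.035, 0.01, 0.086, 0.323, 0.038, 0.011, 0.086, 0.323, 0.038, 0.011, 0.086]'

```text
t: 27.62
tool_pos: [0.4478, -0.0089, 0.2754]
tool_rot: [-2.302, -2.136, -0.014]
contact_force: [-0.2, -1.0, -1.6]
opening: 0.0192
```

step_arm --targets '[0, 0, 0, 0, 0, 0, 0, 0]'

```text
t: 27.78
tool_pos: [0.4473, -0.0087, 0.2741]
tool_rot: [-2.301, -2.135, -0.011]
contact_force: [-0.8, -0.1, -1.8]
opening: 0.0191
```

```bash
python3 - <<'E'
from h import *
to([.5383,-.0144,.2816],1.491)
for n in ['side','scene','wrist']:
    p=imaging.get_image(n); save(p,n+'14'); np.savez(n+'14.npz',**p)
    for nm in ['pole_hook','eye']:
        r=imaging.mark_of(nm,p); print(n,nm,[(np.round(x['uv'],1).tolist(),round(x['score'],2),np.round(pt(p,x['uv']),3).tolist()) for x in r[:2]])
a=cv2.imread('pics/side14.png');b=cv2.imread('pics/scene14.png')
cv2.imwrite('pics/ss14.png',np.hstack([cv2.resize(a[130:290,300:440],None,fx=2.8,fy=2.8),cv2.resize(b[120:280,320:460],None,fx=2.8,fy=2.8)]))
E
```

```text
t 27.78 tcp [ 0.4473 -0.0087  0.2741] yaw 1.4962 move [ 0.0012  0.0912 -0.0073] roll 0.0052 F [-0.8 -0.1 -1.8] op 0.0191 q6 -1.69 tilt [ 0.0033  0.0072 -1.    ]
side pole_hook [([357.5, 176.0], 0.81, [0.638, -0.051, 0.275])]
side eye [([392.8, 182.1], 0.66, [0.736, -0.08, 0.254])]
scene pole_hook [([361.8, 169.5], 0.65, [0.636, -0.068, 0.286])]
scene eye [([394.7, 166.2], 0.72, [0.887, 0.11, 0.173]), ([296.9, 238.1], 0.43, [0.502, 0.059, 0.024])]
wrist pole_hook [([273.9, 346.4], 0.49, [0.429, -0.02, 0.346])]
wrist eye []
```

View pics/ss14.png

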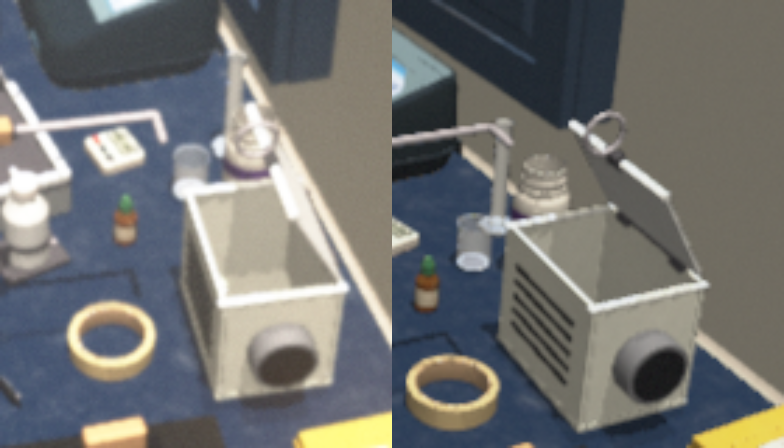

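View pics/wrist14.png

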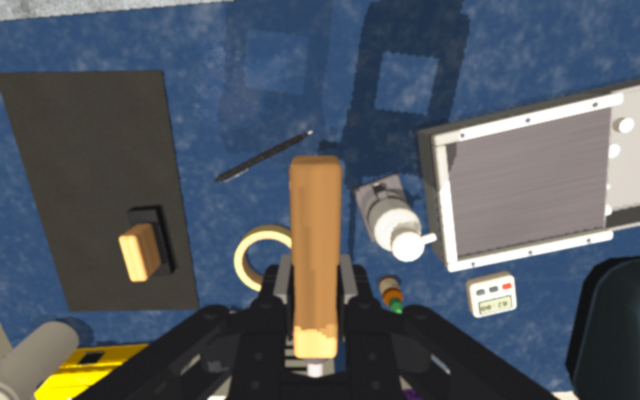

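The hook is level in front of the box, at side px (357,176) and scene px (362,169). The ring is ahead of it at (392,181) and (396,167). I check the predicted hook against the pictures.

```bash
cat >> h.py <<'E'
# grasp: tool z at grasp and offsets
def grasp_frame():
    M0=Ro.from_rotvec([2.209,2.222,0.014]).as_matrix(); t0=np.array([.4163,-.3362,.0096])
    return M0,t0
YP=0.0058
def hook(o):
    M0,t0=grasp_frame(); M=Ro.from_rotvec(o['tool_rot']).as_matrix()
    g=np.array([.4085,-.3362,.014])
    h=g+np.array([.2*np.cos(YP)+.022*np.sin(YP),.2*np.sin(YP)-.022*np.cos(YP),0])
    f=M@M0.T
    return o['tool_pos']+f@(h-t0), o['tool_pos']+f@(g-t0), f@np.array([np.cos(YP),np.sin(YP),0])
CE=np.array([.7375,-.0975,0]); AE=np.radians(-4.58)
EX=np.array([np.cos(AE),np.sin(AE),0]);EY=np.array([-np.sin(AE),np.cos(AE),0])
def eyep(th): return CE+(.06-.15*np.cos(th))*EX+np.array([0,0,.155+.15*np.sin(th)])
def ef(X): d=np.array(X)-CE; return np.round([d@EX,d@EY,d[2]],4)
E
python3 - <<'E'
from eye import *
o=monitor.get_obs(); h,g,px=hook(o); print(h,g,px,ef(h),ef(eyep(1.06)))
PP=[dict(np.load(n+'14.npz',allow_pickle=True)) for n in('side','scene')]
for p,n in zip(PP,'ds'):
    print([np.round(proj(p,X),1) for X in (h,g)])
    im=p['color'][...,::-1].copy(); im=cv2.resize(im[120:220,320:420],None,fx=6,fy=6,interpolation=cv2.INTER_CUBIC)
    py=np.array([-px[1],px[0],0])
    for X,c in((h,(0,0,255)),(h+.022*py,(255,0,0)),(h-.0225*py,(0,255,0)),(eyep(1.06),(0,255,255))):
        u,v=proj(p,X); cv2.circle(im,(int((u-320+.5)*6),int((v-120+.5)*6)),3,c,-1)
    cv2.imwrite(f'pics/hk_{n}.png',im)
print(tri([(357.5,176),(361.8,169.5)],PP))
a=np.hstack([cv2.imread('pics/hk_d.png'),cv2.imread('pics/hk_s.png')]); cv2.imwrite('pics/hk.png',cv2.resize(a,(800,400)))
E
```

```text
[ 0.63787375 -0.04580174  0.27837969] [ 0.44012897 -0.00867222  0.27992889] [ 0.99708565 -0.0759684  -0.00700068] [-0.1034  0.0436  0.2784] [-0.0133 -0.      0.2859]
[array([356.8, 173.9]), array([286.3, 176.8])]
[array([358.1, 168.6]), array([286. , 175.8])]
(array([ 0.6345, -0.0671,  0.2867]), [array([357.8, 176.4]), array([361.4, 169.1])])
```

View pics/hk.png

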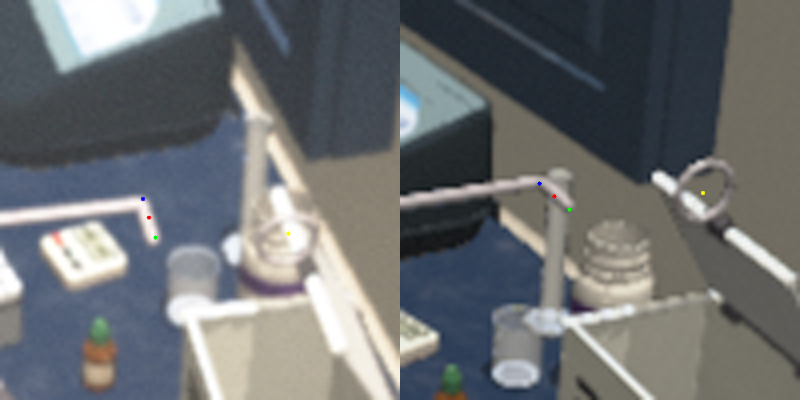

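The hook prediction matches in both pictures. Advance beside the ring.

step_arm --targets '[0.002, 0.01, -0.004, 0.005, 0.002, 0.025, -0.008, 0.005, 0.002, 0.04, -0.008, 0.005, 0.002, 0.055, -0.008, 0.005, 0.002, 0.07, -0.008, 0.005, 0.002, 0.082, -0.008, 0.005, 0.002, 0.09, -0.008, 0.005, 0.002, 0.09, -0.008, 0.005, 0.002, 0.09, -0.008, 0.005]'

```text
t: 28.98
tool_pos: [0.5376, -0.0143, 0.2838]
tool_rot: [-2.308, -2.128, -0.013]
contact_force: [0.0, -0.3, -1.1]
opening: 0.019
```

```bash
cat > chk.py <<'E'
import sys
from h import *
tag=sys.argv[1]; th=float(sys.argv[2]) if len(sys.argv)>2 else 1.06
o=monitor.get_obs(); h,g,px=hook(o); to(o['tool_pos'])
print('hook ext',ef(h),'eye',ef(eyep(th)),'px ext',np.round([px@EX,px@EY,px[2]],4))
ims=[]
for n in ['side','scene']:
    p=imaging.get_image(n); np.savez(f'{n}{tag}.npz',**p)
    im=cv2.resize(p['color'][...,::-1][130:230,340:440],None,fx=4,fy=4,interpolation=cv2.INTER_CUBIC)
    for X,c in((h,(0,0,255)),(eyep(th),(0,255,255))):
        u,v=proj(p,X); cv2.circle(im,(int((u-340+.5)*4),int((v-130+.5)*4)),2,c,-1)
    ims.append(im)
cv2.imwrite(f'pics/chk{tag}.png',np.hstack(ims))
E
python3 chk.py 15
```

```text
t 28.98 tcp [ 0.5376 -0.0143  0.2838] yaw 1.4897 move [0. 0. 0.] roll None F [ 0.  -0.3 -1.1] op 0.019 q6 -1.66 tilt [ 0.0049  0.0069 -1.    ]
hook ext [-0.0137  0.0448  0.2865] eye [-0.0133 -0.      0.2859] px ext [ 1.     -0.0012 -0.0079]
```

View pics/chk15.png

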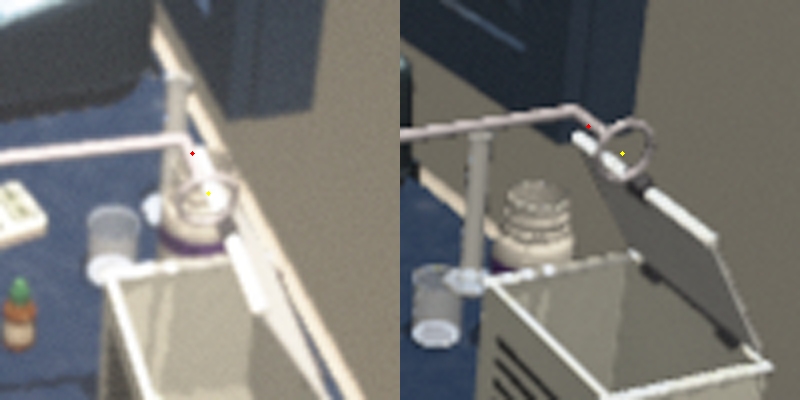

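Pin is beside the ring, level with its centre (ring centre at (209,196) / (626,149) in the crops). Insert sideways.

step_arm --targets '[-0.005, 0.001, 0, 0, -0.01, 0.002, 0, 0, -0.015, 0.002, 0, 0, -0.02, 0.002, 0, 0, -0.025, 0.002, 0, 0, -0.03, 0.002, 0, 0, -0.034, 0.002, 0, 0, -0.034, 0.002, 0, 0]'

```text
t: 29.75
tool_pos: [0.5364, -0.0491, 0.2837]
tool_rot: [-2.31, -2.128, -0.013]
contact_force: [0.1, -0.1, -1.3]
opening: 0.0192
```

```bash
python3 chk.py 16
```

```text
t 29.75 tcp [ 0.5364 -0.0491  0.2837] yaw 1.4887 move [0. 0. 0.] roll None F [ 0.1 -0.1 -1.3] op 0.0192 q6 -1.72 tilt [ 0.0054  0.0065 -1.    ]
hook ext [-0.0121  0.0098  0.2865] eye [-0.0133 -0.      0.2859] px ext [ 1.     -0.0022 -0.0074]
```

View pics/chk16.png

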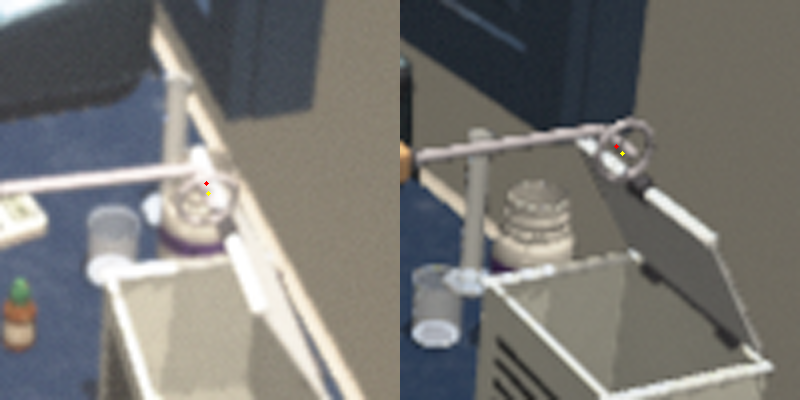

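step_arm --targets '[-0.004, 0, 0, 0, -0.008, 0, 0, 0, -0.008, 0, 0, 0, -0.008, 0, 0, 0]'

```text
t: 30.18
tool_pos: [0.5358, -0.0565, 0.2836]
tool_rot: [-2.309, -2.128, -0.014]
contact_force: [-0.4, -0.2, -1.7]
opening: 0.0193
```

```bash
python3 chk.py 17; python3 - <<'E'
from h import *
for n in ('side','scene'):
    p=dict(np.load(n+'17.npz',allow_pickle=True)); a=p['color'][...,::-1]
    r=a[150:210,370:430] if n=='side' else a[140:200,370:430]
    cv2.imwrite('pics/z17%s.png'%n,cv2.resize(r,(400,400),interpolation=cv2.INTER_CUBIC))
cv2.imwrite('pics/z17.png',np.hstack([cv2.imread('pics/z17side.png'),cv2.imread('pics/z17scene.png')]))
E
```

```text
t 30.18 tcp [ 0.5358 -0.0565  0.2836] yaw 1.489 move [0. 0. 0.] roll None F [-0.4 -0.2 -1.7] op 0.0193 q6 -1.74 tilt [ 0.0054  0.0071 -1.    ]
hook ext [-0.0121  0.0024  0.2865] eye [-0.0133 -0.      0.2859] px ext [ 1.     -0.0018 -0.0074]
```

View pics/z17.png

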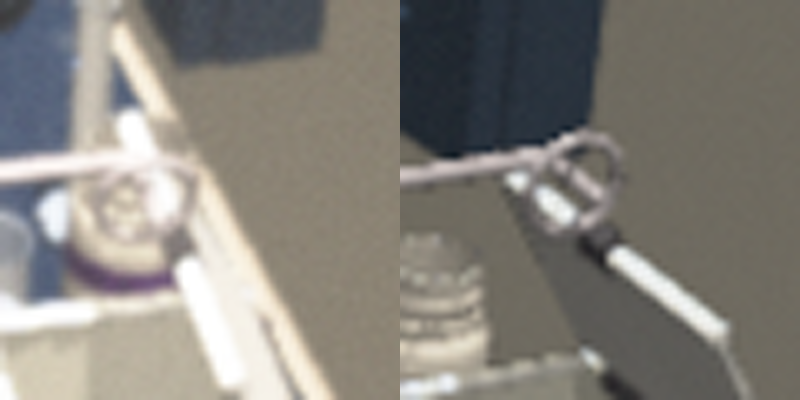

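The pin is through the ring (right panel, around (580,185)). Start swinging along the hinge arc.

step_arm --targets '[0, -0.0077, 0.0046, 0, 0, -0.014, 0.009, 0, 0, -0.0199, 0.0134, 0, 0, -0.0256, 0.0183, 0, 0, -0.0312, 0.0233, 0, 0, -0.0364, 0.0287, 0, 0, -0.0414, 0.0342, 0, 0, -0.0414, 0.0342, 0]'

```text
t: 30.95
tool_pos: [0.4932, -0.0524, 0.2475]
tool_rot: [-2.307, -2.126, -0.011]
contact_force: [-0.7, -0.3, -2.1]
opening: 0.0189
```

```bash
python3 chk.py 18 0.79
```

```text
t 30.95 tcp [ 0.4932 -0.0524  0.2475] yaw 1.4893 move [0. 0. 0.] roll None F [-0.7 -0.3 -2.1] op 0.0189 q6 -1.75 tilt [ 0.0027  0.0078 -1.    ]
hook ext [-0.0549  0.0032  0.2498] eye [-0.0456 -0.      0.2616] px ext [ 0.9999 -0.0016 -0.0101]
```

View pics/chk18.png

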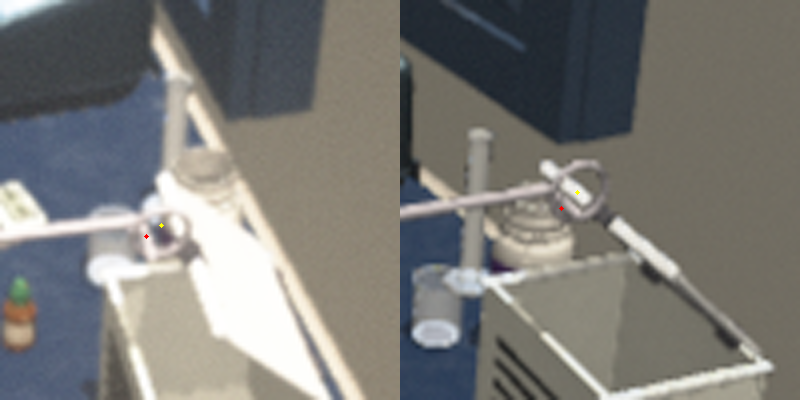

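The flap follows (about 0.8 rad). Continue.

step_arm --targets '[0, -0.0081, 0.0108, 0, 0, -0.012, 0.017, 0, 0, -0.0159, 0.0236, 0, 0, -0.0192, 0.0303, 0, 0, -0.0224, 0.0371, 0, 0, -0.025, 0.044, 0, 0, -0.0276, 0.0511, 0, 0, -0.0295, 0.0583, 0, 0, -0.0313, 0.0657, 0, 0, -0.0325, 0.073, 0, 0, -0.0335, 0.0805, 0, 0, -0.0335, 0.0805, 0]'

```text
t: 32.05
tool_pos: [0.46, -0.0489, 0.1659]
tool_rot: [-2.306, -2.125, -0.01]
contact_force: [-1.1, -0.6, -1.9]
opening: 0.0197
```

```bash
python3 chk.py 19 0.19
```

```text
t 32.05 tcp [ 0.46   -0.0489  0.1659] yaw 1.4893 move [0. 0. 0.] roll None F [-1.1 -0.6 -1.9] op 0.0197 q6 -1.76 tilt [ 0.001   0.0083 -1.    ]
hook ext [-0.0883  0.004   0.1679] eye [-0.0873  0.      0.1833] px ext [ 0.9999 -0.0016 -0.0119]
```

View pics/chk19.png

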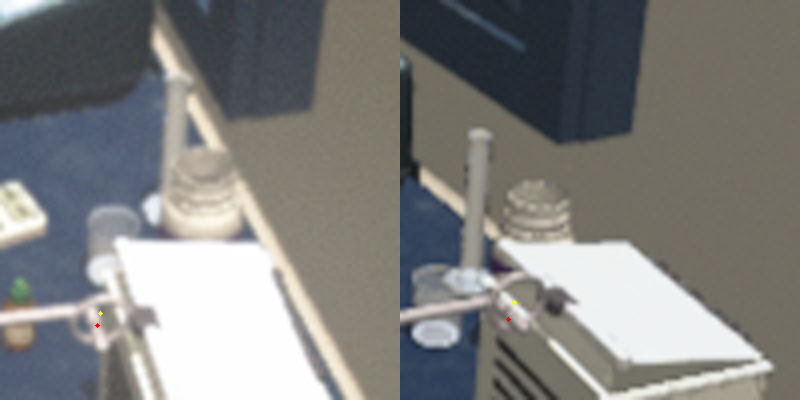

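Nearly shut (about 0.18 rad). Continue straight down, watching force.

step_arm --targets '[0, 0, 0.005, 0, 0, 0, 0.01, 0, 0, 0, 0.015, 0, 0, 0, 0.019, 0, 0, 0, 0.022, 0, 0, 0, 0.025, 0, 0, 0, 0.027, 0, 0, 0, 0.027, 0]'

```text
t: 32.82
tool_pos: [0.4606, -0.0489, 0.14]
tool_rot: [-2.307, -2.126, -0.011]
contact_force: [1.0, -0.1, -0.3]
opening: 0.0196
```

```bash
python3 chk.py 20 0.0
```

```text
t 32.82 tcp [ 0.4606 -0.0489  0.14  ] yaw 1.4893 move [0. 0. 0.] roll None F [ 1.  -0.1 -0.3] op 0.0196 q6 -1.76 tilt [ 0.0021  0.008  -1.    ]
hook ext [-0.0877  0.0041  0.1421] eye [-0.09  -0.     0.155] px ext [ 0.9999 -0.0016 -0.0108]
```

View pics/chk20.png

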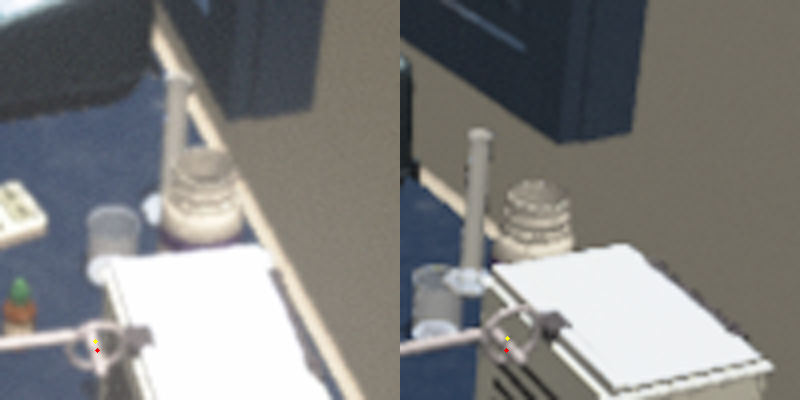

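step_arm --targets '[0, 0, 0.002, 0, 0, 0, 0.004, 0, 0, 0, 0.005, 0, 0, 0, 0.005, 0, 0, 0, 0.005, 0]'

```text
t: 33.33
tool_pos: [0.4611, -0.0489, 0.1359]
tool_rot: [-2.308, -2.127, -0.012]
contact_force: [-0.4, -0.4, 0.4]
opening: 0.0192
```

```bash
python3 chk.py 21 0.0
```

```text
t 33.33 tcp [ 0.4611 -0.0489  0.1359] yaw 1.4893 move [0. 0. 0.] roll None F [-0.4 -0.4  0.4] op 0.0192 q6 -1.76 tilt [ 0.0034  0.0077 -1.    ]
hook ext [-0.0872  0.0041  0.1383] eye [-0.09  -0.     0.155] px ext [ 1.     -0.0015 -0.0094]
```

View pics/chk21.png

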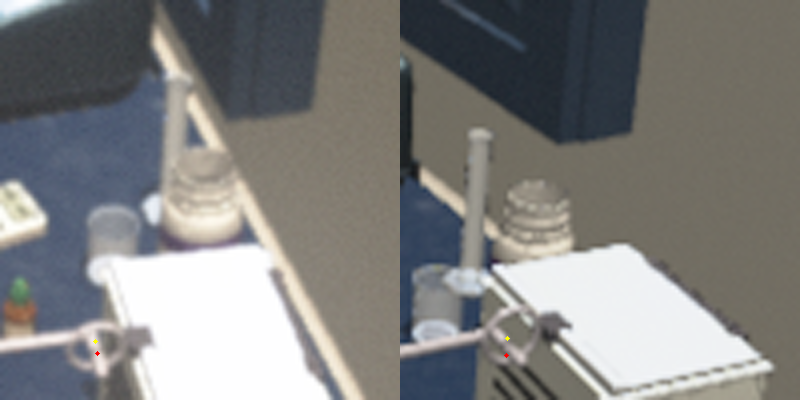

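The ring did not move between the last two pictures, so the flap appears to be at its stop. I verify its angle from depth.

```bash
python3 - <<'E'
from h import *
for n in ('side','scene'):
  for tag in('20','21'):
    p=dict(np.load(f'{n}{tag}.npz',allow_pickle=True)); C=cloud(p); d=C-CE
    X=d@EX; Y=d@EY; Z=d[...,2]
    m=(X>-.055)&(X<.05)&(abs(Y)<.08)&(Z>.13)&(Z<.19)
    A=np.polyfit(X[m],Z[m],1); print(n,tag,m.sum(),'slope',A, 'z at x=-.05',np.polyval(A,-.05),'at .05',np.polyval(A,.05))
E
```

```text
side 20 1294 slope [-0.01799553  0.15432736] z at x=-.05 0.15522713420189585 at .05 0.15342758159181383
side 21 1297 slope [-0.00991254  0.15385301] z at x=-.05 0.15434863389697068 at .05 0.15335737997060916
scene 20 991 slope [-0.01375475  0.16116712] z at x=-.05 0.16185486009013997 at .05 0.1604793853607109
scene 21 1002 slope [-0.00649481  0.16070901] z at x=-.05 0.16103375517575816 at .05 0.16038427439349448
```

Flap is at about 0.01 rad. One more small press to be fully shut.

step_arm --targets '[0, 0, 0.002, 0, 0, 0, 0.004, 0, 0, 0, 0.004, 0, 0, 0, 0.004, 0]'

```text
t: 33.77
tool_pos: [0.4613, -0.049, 0.1322]
tool_rot: [-2.308, -2.127, -0.013]
contact_force: [-2.5, 0.8, 3.6]
opening: 0.0194
```

```bash
python3 chk.py 22 0.0;python3 - <<'E'
from h import *
for n in ('side','scene'):
  for tag in('22',):
    p=dict(np.load(f'{n}{tag}.npz',allow_pickle=True)); C=cloud(p); d=C-CE
    X=d@EX; Y=d@EY; Z=d[...,2]
    m=(X>-.055)&(X<.05)&(abs(Y)<.08)&(Z>.13)&(Z<.19)
    A=np.polyfit(X[m],Z[m],1); print(n,tag,m.sum(),'slope',A)
    # rod height along x
    m=(X<-.1)&(X>-.22)&(abs(Y-.026)<.02)&(Z>.11)&(Z<.17); print(np.polyfit(X[m],Z[m],1),m.sum())
E
```

```text
t 33.77 tcp [ 0.4613 -0.049   0.1322] yaw 1.4893 move [0. 0. 0.] roll None F [-2.5  0.8  3.6] op 0.0194 q6 -1.76 tilt [ 0.004   0.0075 -1.    ]
hook ext [-0.087   0.004   0.1347] eye [-0.09  -0.     0.155] px ext [ 1.     -0.0016 -0.0088]
side 22 1292 slope [-0.00880418  0.15398552]
[0.01925126 0.14196471] 114
scene 22 999 slope [-0.00630293  0.16073142]
[0.02702172 0.1487953 ] 128
```

The flap is at its stop (slope unchanged, about 5 N). Centre the pin in the ring and withdraw sideways.

step_arm --targets '[0, 0, -0.005, 0, 0, 0, -0.01, 0, 0, 0, -0.0135, 0, 0, 0, -0.0135, 0, 0, 0, -0.0135, 0]'

```text
t: 34.28
tool_pos: [0.461, -0.049, 0.1455]
tool_rot: [-2.308, -2.127, -0.012]
contact_force: [-0.1, -0.0, -1.6]
opening: 0.019
```

```bash
python3 chk.py 23 0.0;python3 - <<'E'
from h import *
for n in ('side','scene'):
    p=dict(np.load(f'{n}23.npz',allow_pickle=True)); C=cloud(p); d=C-CE
    X=d@EX; Y=d@EY; Z=d[...,2]
    m=(X<-.1)&(X>-.22)&(abs(Y-.026)<.02)&(Z>.11)&(Z<.19); A=np.polyfit(X[m],Z[m],1);print(A,'z at hook',np.polyval(A,-.087)-.004)
E
```

```text
t 34.28 tcp [ 0.461  -0.049   0.1455] yaw 1.4893 move [0. 0. 0.] roll None F [-0.1 -0.  -1.6] op 0.019 q6 -1.76 tilt [ 0.0034  0.0077 -1.    ]
hook ext [-0.0873  0.004   0.1479] eye [-0.09  -0.     0.155] px ext [ 1.     -0.0015 -0.0095]
[-0.00843662  0.14654994] z at hook 0.14328392629949152
[-0.00763768  0.15211261] z at hook 0.1487770925254246
```

View pics/chk23.png

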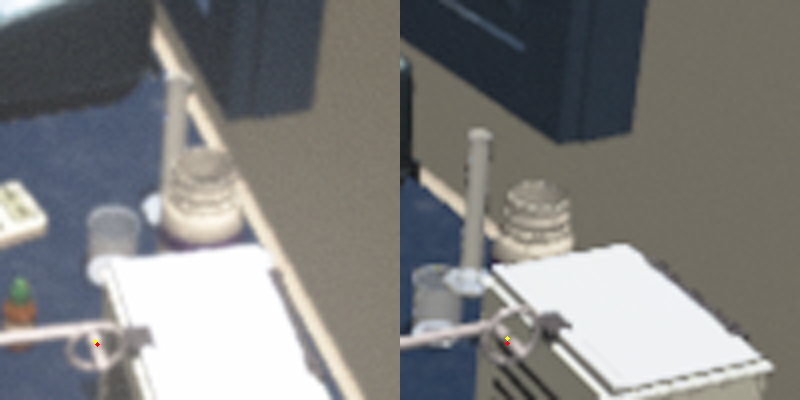

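Pin is near the ring centre, and the flap stayed shut. Raise 4 mm, then slide out.

step_arm --targets '[0, 0, -0.004, 0, 0.005, 0, -0.004, 0, 0.01, 0, -0.004, 0, 0.015, 0, -0.004, 0, 0.02, 0, -0.004, 0, 0.026, 0, -0.004, 0, 0.032, 0, -0.004, 0, 0.038, 0, -0.004, 0, 0.044, 0, -0.004, 0, 0.05, 0, -0.004, 0, 0.05, 0, -0.004, 0]'

```text
t: 35.3
tool_pos: [0.4649, 0.0019, 0.1495]
tool_rot: [-2.306, -2.128, -0.012]
contact_force: [-0.4, -0.5, -2.6]
opening: 0.0193
```

```bash
python3 chk.py 24 0.0
```

```text
t 35.3 tcp [0.4649 0.0019 0.1495] yaw 1.4905 move [0. 0. 0.] roll None F [-0.4 -0.5 -2.6] op 0.0193 q6 -1.65 tilt [ 0.0028  0.0083 -1.    ]
hook ext [-0.0874  0.0553  0.1518] eye [-0.09  -0.     0.155] px ext [ 9.999e-01 -3.000e-04 -1.010e-02]
```

View pics/chk24.png

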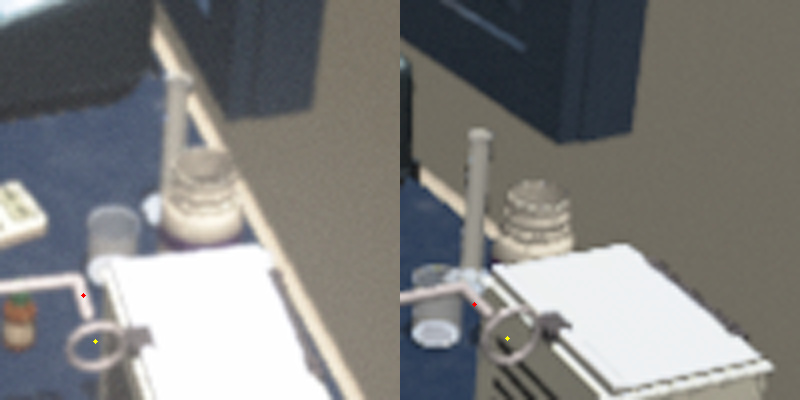

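The pin is out of the ring and the flap is shut. Back away and up, then return to the mat.

step_arm --targets '[0.002, -0.01, -0.004, 0, 0.002, -0.03, -0.01, 0, 0.002, -0.045, -0.03, 0, 0.002, -0.05, -0.06, 0, 0.002, -0.05, -0.09, 0, 0.002, -0.05, -0.12, 0, -0.02, -0.05, -0.13, 0, -0.05, -0.05, -0.13, 0, -0.09, -0.05, -0.13, 0, -0.13, -0.05, -0.13, 0, -0.17, -0.05, -0.13, 0, -0.17, -0.05, -0.13, 0]'

```text
t: 36.4
tool_pos: [0.3997, -0.1712, 0.278]
tool_rot: [-2.317, -2.118, -0.007]
contact_force: [-0.3, 0.5, -2.1]
opening: 0.019
```

```bash
python3 - <<'E'
from h import *
to([.414,-.337,.16],1.5766)
p=imaging.get_image('side'); save(p,'side25'); a=cv2.imread('pics/side25.png'); cv2.imwrite('pics/side25z.png',cv2.resize(a[150:370,230:450],None,fx=2.7,fy=2.7))
E
```

```text
t 36.4 tcp [ 0.3997 -0.1712  0.278 ] yaw 1.4813 move [-0.1644  0.0289  0.1173] roll -0.0953 F [-0.3  0.5 -2.1] op 0.019 q6 -2.06 tilt [ 0.0018  0.0044 -1.    ]
```

View pics/side25z.png

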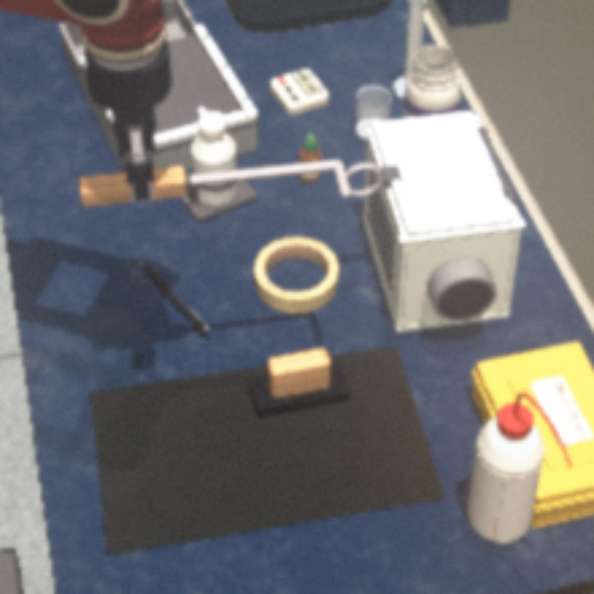

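The apparent overlap of hook and ring at (345,180) is perspective: the hook is at z 0.28, y -0.21, and the wrist force is nil. Move over the mat.

step_arm --targets '[-0.03, 0.005, 0, -0.03, -0.06, 0.01, 0, -0.06, -0.09, 0.015, 0, -0.095, -0.12, 0.02, 0, -0.095, -0.145, 0.025, 0.01, -0.095, -0.164, 0.029, 0.03, -0.095, -0.164, 0.029, 0.06, -0.095, -0.164, 0.029, 0.09, -0.095, -0.164, 0.029, 0.115, -0.095, -0.164, 0.029, 0.117, -0.095, -0.164, 0.029, 0.117, -0.095]'

```text
t: 37.37
tool_pos: [0.4144, -0.3316, 0.1579]
tool_rot: [-2.206, -2.225, -0.011]
contact_force: [-0.2, -0.1, -1.4]
opening: 0.019
```

```bash
python3 - <<'E'
from h import *
to([.414,-.337,.011],1.5766); print(hook(monitor.get_obs()))
p=imaging.get_image('side'); save(p,'side26'); a=cv2.imread('pics/side26.png'); cv2.imwrite('pics/side26z.png',cv2.resize(a[150:370,230:450],None,fx=2.7,fy=2.7))
C=cloud(p); m=(C[...,0]>.48)&(C[...,0]<.61)&(C[...,1]<-.3)&(C[...,1]>-.38)&(C[...,2]>.1)&(C[...,2]<.22); Q=C[m]; print(np.polyfit(Q[:,0],Q[:,2],1), np.median(Q,0), m.sum())
E
```

```text
t 37.37 tcp [ 0.4144 -0.3316  0.1579] yaw 1.5791 move [-0.007  -0.0003  0.1468] roll 0.0025 F [-0.2 -0.1 -1.4] op 0.019 q6 -2.4 tilt [-8.000e-04  1.090e-02 -9.999e-01]
(array([ 0.60682788, -0.35200574,  0.1595544 ]), array([ 0.40667031, -0.33168441,  0.16238148]), array([ 0.99988059,  0.00838356, -0.01298162]))
[-0.00987932  0.16559276] [ 0.56135128 -0.33543921  0.16038547] 218
```

View pics/side26z.png

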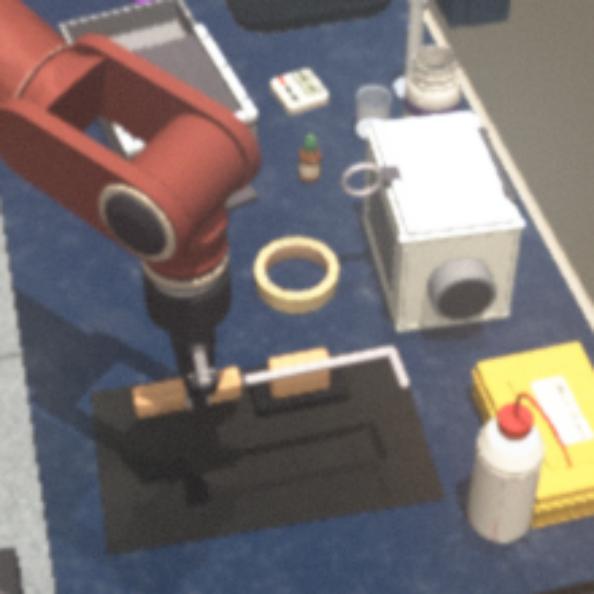

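Lower the pole onto the mat.

step_arm --targets '[-0.005, 0, 0.025, 0, -0.007, 0, 0.05, 0, -0.007, 0, 0.075, 0, -0.007, 0, 0.1, 0, -0.007, 0, 0.12, 0, -0.007, 0, 0.132, 0, -0.007, 0, 0.138, 0, -0.007, 0, 0.142, 0, -0.007, 0, 0.144, 0, -0.007, 0, 0.144, 0]'

```text
t: 38.25
tool_pos: [0.4166, -0.3395, 0.0174]
tool_rot: [-2.211, -2.23, -0.011]
contact_force: [-0.3, -0.1, -1.7]
opening: 0.0189
```

```bash
python3 - <<'E'
from h import *
to([.414,-.337,.010],1.5766); print(hook(monitor.get_obs()))
E
```

```text
t 38.25 tcp [ 0.4166 -0.3395  0.0174] yaw 1.5792 move [ 0.0025 -0.0026  0.0075] roll 0.0026 F [-0.3 -0.1 -1.7] op 0.0189 q6 -2.41 tilt [ 0.0036  0.006  -1.    ]
(array([ 0.60896903, -0.35986536,  0.02006357]), array([ 0.40879988, -0.33954561,  0.02191192]), array([ 0.99992755,  0.00839567, -0.00862575]))
```

step_arm --targets '[0, 0, 0.003, 0, 0, 0, 0.006, 0, 0, 0, 0.008, 0, 0, 0, 0.008, 0]'

```text
t: 38.58
tool_pos: [0.4169, -0.3398, 0.0098]
tool_rot: [-2.212, -2.23, -0.011]
contact_force: [0.1, -0.9, -1.1]
opening: 0.0191
```

```bash
python3 - <<'E'
from h import *
to([.414,-.337,.010],1.5766)
E
```

```text
t 38.58 tcp [ 0.4169 -0.3398  0.0098] yaw 1.5792 move [ 0.0029 -0.0029 -0.0001] roll 0.0026 F [ 0.1 -0.9 -1.1] op 0.0191 q6 -2.41 tilt [ 0.0043  0.0053 -1.    ]
```

Within a millimetre of the grasp height; go 1.5 mm lower, then open and rise.

step_arm --targets '[0, 0, 0.001, 0, 0, 0, 0.002, 0, 0, 0, 0.002, 0]'

```text
t: 38.83
tool_pos: [0.417, -0.34, 0.0096]
tool_rot: [-2.211, -2.23, -0.01]
contact_force: [-6.4, 4.2, 12.5]
opening: 0.0193
```

step_arm --targets '[0, 0, 0, 0, 0, 0, 0, 0, 0, 0, 0, 0, 0, 0, 0, 0, 0, 0, 0, 0, 0, 0, 0, 0, 0, 0, 0, 0]' --grip 0.085

```text
t: 39.42
tool_pos: [0.4169, -0.34, 0.0094]
tool_rot: [-2.211, -2.229, -0.01]
contact_force: [-0.2, -0.0, 0.2]
opening: 0.085
```

step_arm --targets '[0, 0, -0.01, 0, 0, 0, -0.03, 0, 0, 0, -0.06, 0, 0, 0, -0.1, 0, 0, 0, -0.14, 0, 0, 0, -0.18, 0, 0, 0, -0.22, 0, 0.02, 0, -0.25, 0, 0.05, 0, -0.27, 0, 0.09, 0, -0.28, 0, 0.12, 0, -0.28, 0, 0.12, 0, -0.28, 0]'

```text
t: 40.42
tool_pos: [0.4154, -0.2181, 0.2929]
tool_rot: [2.206, 2.235, 0.014]
contact_force: [1.0, -0.9, 0.4]
opening: 0.0848
```

```bash
python3 - <<'E'
from h import *
to([.414,-.337,.010],1.5766)
for n in ['side','scene','wrist']:
    p=imaging.get_image(n); save(p,n+'27'); np.savez(n+'27.npz',**p)
    for nm in ['pole_grip','pole_hook','scraper_grip','cap_top','bench_pen','masking_tape','reagent_2']:
        r=imaging.mark_of(nm,p); print(n,nm,[(np.round(x['uv'],1).tolist(),round(x['score'],2),np.round(pt(p,x['uv']),3).tolist()) for x in r[:2]])
    C=cloud(p); c=p['color'].astype(int)
    wood=(c[...,0]>140)&(c[...,0]-c[...,2]>45)&(C[...,1]<-.29)&(C[...,1]>-.4)&(C[...,0]>.3)&(C[...,0]<.5)&(C[...,2]>.015)
    if wood.sum()>30: print('handle',np.percentile(C[wood][:,2],[5,50,95]),C[wood].mean(0))
    rod=(c.min(-1)>110)&(C[...,0]>.47)&(C[...,0]<.64)&(C[...,1]<-.29)&(C[...,1]>-.4)&(C[...,2]>.008)
    if rod.sum()>10: print('rod z',np.percentile(C[rod][:,2],[5,50,95]))
    if n!='wrist':
        d=C-CE;X=d@EX;Y=d@EY;Z=d[...,2]; m=(X>-.055)&(X<.05)&(abs(Y)<.08)&(Z>.13)&(Z<.19); print('flap slope',np.polyfit(X[m],Z[m],1))
a=cv2.imread('pics/side27.png');b=cv2.imread('pics/scene27.png')
cv2.imwrite('pics/f27.png',np.hstack([cv2.resize(a[90:370,220:460],(400,466)),cv2.resize(b[110:390,200:440],(400,466))]))
E
```

```text
t 40.42 tcp [ 0.4154 -0.2181  0.2929] yaw 1.5836 move [-0.1203 -0.005   0.2822] roll 0.007 F [ 1.  -0.9  0.4] op 0.0848 q6 -2.23 tilt [ 0.0071  0.0053 -1.    ]
side pole_grip [([313.5, 343.3], 0.87, [0.425, -0.391, 0.021])]
side pole_hook [([385.6, 336.3], 0.83, [0.621, -0.405, -0.001])]
side scraper_grip [([340.2, 286.3], 0.79, [0.534, -0.252, 0.054])]
side cap_top [([310.2, 191.9], 0.63, [0.523, 0.082, 0.128])]
side bench_pen [([295.7, 261.9], 0.56, [0.436, -0.086, 0.003])]
side masking_tape [([339.3, 249.1], 0.56, [0.582, -0.058, -0.01])]
side reagent_2 [([346.4, 214.8], 0.56, [0.641, 0.071, 0.008])]
handle [0.01691952 0.02142197 0.02579333] [ 0.41441092 -0.38781991  0.0213874 ]
rod z [0.0099542  0.0141935  0.01816883]
flap slope [-0.00970406  0.15400008]
scene pole_grip [([297.2, 202.0], 0.59, [0.518, 0.092, 0.131]), ([345.5, 353.9], 0.55, [0.412, -0.393, 0.026])]
scene pole_hook [([428.4, 336.1], 0.66, [0.614, -0.428, 0.019]), ([330.8, 230.5], 0.4, [0.63, 0.076, 0.006])]
scene scraper_grip [([358.7, 285.9], 0.64, [0.53, -0.252, 0.064])]
scene cap_top [([299.2, 202.2], 0.6, [0.52
[... 388 characters left out ...]
slope [-0.00854967  0.1607703 ]
wrist pole_grip [([193.8, 165.2], 0.87, [0.416, -0.376, 0.024])]
wrist pole_hook [([184.9, 291.1], 0.7, [0.409, -0.276, 0.317])]
wrist scraper_grip [([297.9, 255.3], 0.78, [0.525, -0.242, 0.061]), ([194.0, 163.4], 0.55, [0.414, -0.376, 0.024])]
wrist cap_top []
wrist bench_pen [([418.6, 177.0], 0.82, [0.434, -0.078, 0.007])]
wrist masking_tape [([404.6, 269.1], 0.9, [0.58, -0.081, -0.0]), ([190.8, 164.7], 0.68, [0.415, -0.38, 0.023])]
wrist reagent_2 [([504.5, 301.6], 0.81, [0.63, 0.075, 0.012]), ([589.2, 274.8], 0.2, [0.513, 0.079, 0.128])]
handle [0.02015012 0.02417231 0.0256886 ] [ 0.41367611 -0.38178932  0.02379657]
rod z [0.01449877 0.01738032 0.0192772 ]
```

View pics/f27.png

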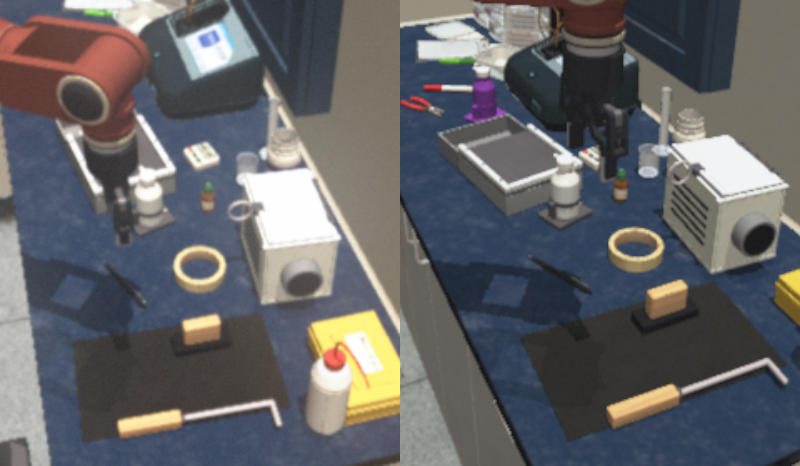

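View pics/wrist27.png

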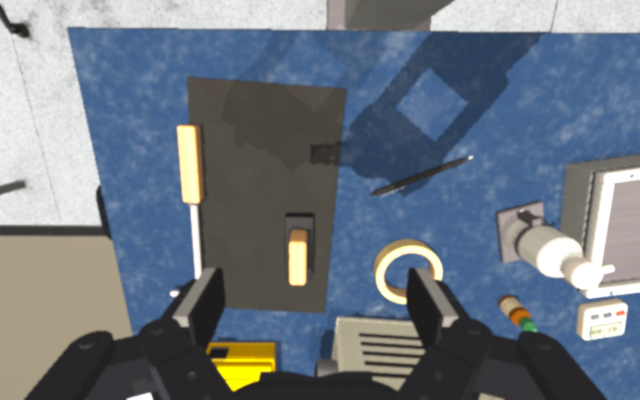

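After the release the pole was knocked about 5 cm towards the mat's -y edge (the announced disturbance): handle at (190,165) on the mat's edge. Measure it against the mat.

```bash
python3 - <<'E'
from h import *
p=imaging.get_image('wrist'); C=cloud(p); c=p['color'].astype(int)
wood=(c[...,0]>150)&(c[...,0]-c[...,2]>50)&(C[...,1]<-.29)&(C[...,1]>-.45)&(C[...,0]>.3)&(C[...,0]<.5)&(C[...,2]>.019)&(C[...,2]<.032)
r=cv2.minAreaRect(C[wood][:,:2].astype(np.float32)); print('handle',r)
a=C[wood]; print(np.polyfit(a[:,0],a[:,1],1))
black=(c.max(-1)<75)&(abs(C[...,2]-.003)<.008)&(C[...,0]>.28)&(C[...,0]<.68)&(C[...,1]<-.15)&(C[...,1]>-.45)
black=cv2.morphologyEx(black.astype(np.uint8),cv2.MORPH_OPEN,np.ones((5,5)))
n,l,s,ce=cv2.connectedComponentsWithStats(black);k=1+np.argmax(s[1:,4]);Q=C[l==k]; r=cv2.minAreaRect(Q[:,:2].astype(np.float32)); print('mat',r,np.round(cv2.boxPoints(r),3).tolist())
w=dict(np.load('w2.npz',allow_pickle=True))
for u in [(209,156),(430,167),(212,275),(414,281)]: print(np.round(pt(w,u,.003),3))
for u in [(190,78),(346,89),(327,312),(199,306)]: print(np.round(pt(p,u,.003),3))
E
```

```text
handle ((0.4176238477230072, -0.38278087973594666), (0.022366460412740707, 0.10177993774414062), 86.82205963134766)
[-0.0517735  -0.36098017]
mat ((0.37731778621673584, -0.2478560507297516), (0.14337247610092163, 0.08525776118040085), 63.587154388427734) [[0.3070000112056732, -0.2930000126361847], [0.3840000033378601, -0.3310000002384186], [0.44699999690055847, -0.2029999941587448], [0.3709999918937683, -0.16500000655651093]]
[ 0.323 -0.182  0.003]
[ 0.657 -0.201  0.003]
[ 0.306 -0.385  0.003]
[ 0.651 -0.399  0.003]
[ 0.31  -0.376  0.003]
[ 0.322 -0.181  0.003]
[ 0.656 -0.199  0.003]
[ 0.646 -0.402  0.003]
```

In the mat frame the handle centre is at y = -0.096 (limit -0.1), too near the edge. I regrasp the pole and move it 40 mm inwards.

step_arm --targets '[-0.03, 0.001, 0.01, 0.02, -0.06, 0.002, 0.03, 0.04, -0.09, 0.003, 0.05, 0.065, -0.12, 0.004, 0.08, 0.065, -0.145, 0.0045, 0.11, 0.065, -0.165, 0.0045, 0.14, 0.065, -0.165, 0.0045, 0.165, 0.065, -0.165, 0.0045, 0.175, 0.065, -0.165, 0.0045, 0.175, 0.065, -0.165, 0.0045, 0.175, 0.065]'

```text
t: 42.5
tool_pos: [0.4217, -0.3852, 0.1146]
tool_rot: [-2.281, -2.157, -0.01]
contact_force: [0.4, 0.4, 0.9]
opening: 0.0851
```

```bash
python3 - <<'E'
from h import *
to([.422,-.383,.0095],1.519)
p=imaging.get_image('wrist'); save(p,'w28'); C=cloud(p); c=p['color'].astype(int)
wood=(c[...,0]>150)&(c[...,0]-c[...,2]>50)&(C[...,1]<-.29)&(C[...,1]>-.45)&(C[...,0]>.3)&(C[...,0]<.5)&(C[...,2]>.017)&(C[...,2]<.034)
print('handle',cv2.minAreaRect(C[wood][:,:2].astype(np.float32)))
E
```

```text
t 42.5 tcp [ 0.4217 -0.3852  0.1146] yaw 1.5148 move [ 1.500e-03 -1.000e-04  1.051e-01] roll -0.0042 F [0.4 0.4 0.9] op 0.0851 q6 -2.39 tilt [ 0.0031  0.0064 -1.    ]
handle ((0.4184689521789551, -0.3835465908050537), (0.022029979154467583, 0.10360655933618546), 87.19837188720703)
```

View pics/w28.png

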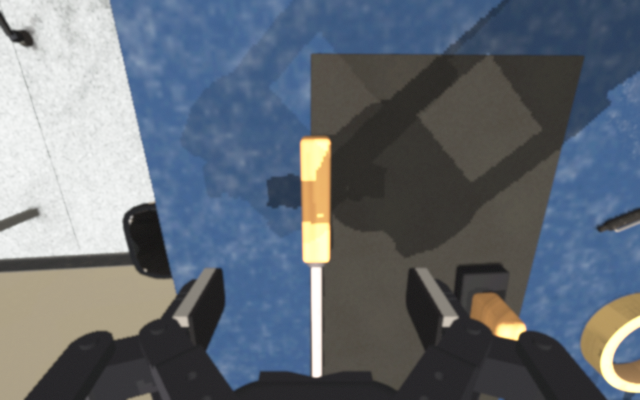

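The handle at (316,200) is centred between the fingers. Lower and grip.

step_arm --targets '[0.001, 0, 0.03, -0.004, 0.0015, 0, 0.06, -0.004, 0.0015, 0, 0.085, -0.004, 0.0015, 0, 0.098, -0.004, 0.0015, 0, 0.105, -0.004, 0.0015, 0, 0.107, -0.004, 0.0015, 0, 0.107, -0.004]'

```text
t: 43.13
tool_pos: [0.4238, -0.3846, 0.0105]
tool_rot: [2.276, 2.162, 0.01]
contact_force: [0.1, 0.5, 0.9]
opening: 0.0853
```

```bash
python3 - <<'E'
from h import *
to([.422,-.383,.0095],1.519)
E
```

```text
t 43.13 tcp [ 0.4238 -0.3846  0.0105] yaw 1.5194 move [ 0.0015 -0.0019  0.001 ] roll 0.0004 F [0.1 0.5 0.9] op 0.0853 q6 -2.39 tilt [ 0.0064  0.0025 -1.    ]
```

step_arm --targets '[0, 0, 0, 0, 0, 0, 0, 0, 0, 0, 0, 0, 0, 0, 0, 0, 0, 0, 0, 0, 0, 0, 0, 0, 0, 0, 0, 0, 0, 0, 0, 0]' --grip 0.01 --force 80

```text
t: 43.8
tool_pos: [0.4242, -0.3852, 0.0113]
tool_rot: [2.275, 2.161, 0.01]
contact_force: [-0.5, -0.2, 4.7]
opening: 0.0199
```

step_arm --targets '[0, 0, -0.01, 0, 0, 0, -0.025, 0, 0.01, 0, -0.03, 0, 0.025, 0, -0.03, 0, 0.04, 0, -0.03, 0, 0.045, 0, -0.025, 0, 0.045, 0, -0.015, 0, 0.045, 0, -0.007, 0, 0.045, 0, -0.002, 0, 0.045, 0, 0, 0, 0.045, 0, 0, 0, 0.045, 0, 0, 0]'

```text
t: 44.8
tool_pos: [0.4263, -0.3402, 0.0113]
tool_rot: [2.277, 2.162, 0.01]
contact_force: [-2.9, 3.1, 5.9]
opening: 0.0199
```

```bash
python3 - <<'E'
from h import *
to([.422,-.34,.0105],1.519)
E
```

```text
t 44.8 tcp [ 0.4263 -0.3402  0.0113] yaw 1.5189 move [ 0.     -0.0043  0.0008] roll -0.0001 F [-2.9  3.1  5.9] op 0.0199 q6 -2.34 tilt [ 0.0058  0.0032 -1.    ]
```

In contact with the mat. Release and rise clear.

step_arm --targets '[0, 0, 0, 0, 0, 0, 0, 0, 0, 0, 0, 0, 0, 0, 0, 0, 0, 0, 0, 0, 0, 0, 0, 0, 0, 0, 0, 0]' --grip 0.085

```text
t: 45.38
tool_pos: [0.4263, -0.3403, 0.0113]
tool_rot: [2.277, 2.162, 0.01]
contact_force: [-0.3, -0.0, -0.3]
opening: 0.0847
```

step_arm --targets '[0, 0, -0.01, 0, 0, 0, -0.03, 0, 0, 0, -0.06, 0, 0, 0, -0.1, 0, 0, 0, -0.14, 0, 0, 0, -0.18, 0, 0, 0, -0.22, 0, 0.02, 0, -0.25, 0, 0.05, 0, -0.27, 0, 0.09, 0, -0.28, 0, 0.12, 0, -0.28, 0, 0.12, 0, -0.28, 0]'

```text
t: 46.38
tool_pos: [0.4315, -0.2176, 0.2945]
tool_rot: [2.27, 2.164, 0.014]
contact_force: [-0.7, -0.6, -0.3]
opening: 0.0849
```

```bash
python3 - <<'E'
from h import *
to([.422,-.34,.0105],1.519)
p=imaging.get_image('wrist'); save(p,'w29'); C=cloud(p); c=p['color'].astype(int)
mc=np.array([.4835,-.290]); e1=np.array([.9986,-.0532]);e2=np.array([.0532,.9986])
wood=(c[...,0]>150)&(c[...,0]-c[...,2]>50)&(C[...,1]<-.29)&(C[...,1]>-.45)&(C[...,0]>.3)&(C[...,0]<.5)&(C[...,2]>.017)&(C[...,2]<.034)
r=cv2.minAreaRect(C[wood][:,:2].astype(np.float32)); d=np.array(r[0])-mc; print('handle',r,'z',np.median(C[wood][:,2]),'mat',d@e1,d@e2)
g=(C[...,2]>.054)&(C[...,2]<.072)&(C[...,0]>.46)&(C[...,0]<.6)&(C[...,1]<-.2)&(C[...,1]>-.29); Q=C[g]; r=cv2.minAreaRect(Q[:,:2].astype(np.float32)); d=np.array(r[0])-mc; print('scraper',r,np.percentile(Q[:,2],[5,50,95]),'mat',d@e1,d@e2)
s=imaging.get_image('side'); q=imaging.get_image('scene')
for P in (s,q):
    C=cloud(P); c=P['color'].astype(int)
    rod=(c.min(-1)>110)&(C[...,0]>.59)&(C[...,0]<.64)&(C[...,1]<-.29)&(C[...,1]>-.42)&(C[...,2]>.006); print('hook z',np.percentile(C[rod][:,2],[5,50,95]) if rod.sum() else None)
    m=(abs(C[...,0]-.516)<.012)&(abs(C[...,1]-.083)<.012)&(C[...,2]>.11); print('cap z',np.median(C[m][:,2]))
    d=C-CE;X=d@EX;Y=d@EY;Z=d[...,2]; m=(X>-.055)&(X<.05)&(abs(Y)<.08)&(Z>.13)&(Z<.19); print('flap slope',np.polyfit(X[m],Z[m],1))
save(s,'side29');save(q,'scene29')
a=cv2.imread('pics/side29.png');b=cv2.imread('pics/scene29.png')
cv2.imwrite('pics/f29.png',np.hstack([cv2.resize(a[90:370,220:460],(400,466)),cv2.resize(b[110:390,200:440],(400,466))]))
E
```

```text
t 46.38 tcp [ 0.4315 -0.2176  0.2945] yaw 1.5233 move [-0.1235 -0.0065  0.2836] roll 0.0043 F [-0.7 -0.6 -0.3] op 0.0849 q6 -2.15 tilt [ 0.0099  0.0024 -0.9999]
handle ((0.42010366916656494, -0.33919623494148254), (0.02249106392264366, 0.10071098059415817), 87.33611297607422) z 0.02421672996892569 mat -0.06069033627138136 -0.052500045012903236
scraper ((0.5374535918235779, -0.2420891523361206), (0.02213125117123127, 0.06315752863883972), 89.40392303466797) [0.05786484 0.06205132 0.06342945] mat 0.05132919969930651 0.05071410356216429
hook z [0.01079372 0.01473621 0.01936044]
cap z 0.12406977877542233
flap slope [-0.01020384  0.15393212]
hook z [0.01218176 0.01971716 0.02251341]
cap z 0.1304425680774106
flap slope [-0.00481288  0.16074646]
```

View pics/f29.png

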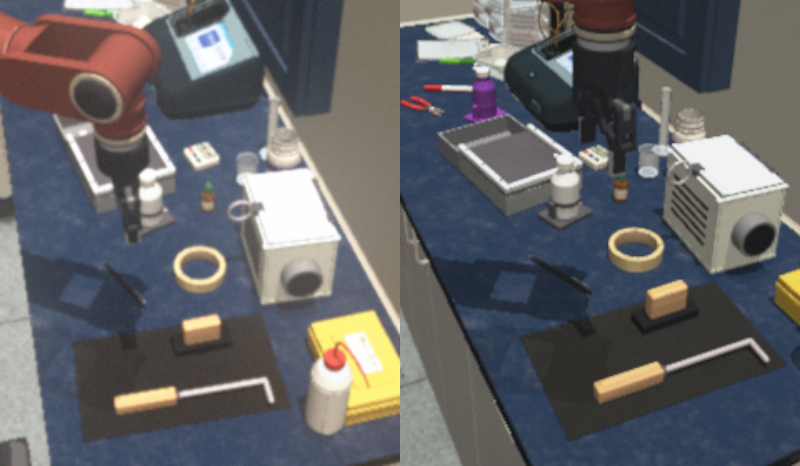

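View pics/w29.png

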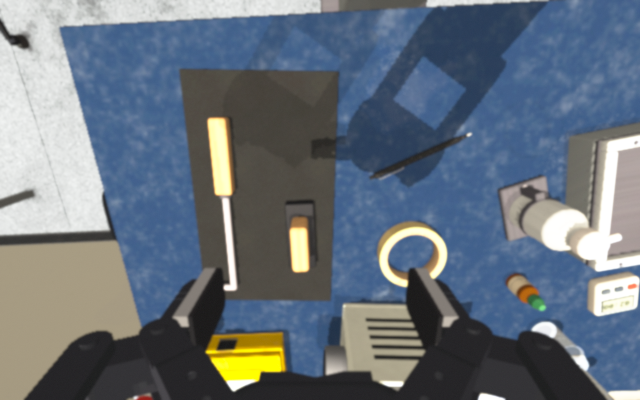

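Everything is in place: pole flat with its handle well inside the mat, scraper upright, flap shut, cap up, and bottle, tape and pen where they were. Hand in.

```bash
python3 -c "
from station import ticket
print(ticket.finish_job())"
```

```text
the job is handed in; nothing more can be done
None
```

The shutdown is finished and handed in at about 46 s of the 192 s allowed; finishing gave no verdict.

- **Plate:** two scraper strokes pushed all five chips into the trough, where I measured them with their tops at or below 21 mm. I did not photograph the trough again at the end. The scraper stands upright on the mat, 51 mm from its centre in both x and y.
- **Nozzle cap:** I pressed the white canister (not the purple one) down to its stop at about 9 N. It came back up, and its top measured 127 mm.
- **Flap:** the hook went through the ring and swung the flap shut, with only the pole touching it. The depth images put the flap at about 0.01 rad.
- **Pole:** soon after I first laid it down, something knocked it to the mat's edge, with its handle centre about 4 mm inside the limit. I picked it up again and moved it 45 mm inwards. It now lies flat with its hook about 15–20 mm high.
- **Bottle, tape and pen:** they stayed where they were to within camera accuracy.

In the last check, the side and scene cameras differed by 6–7 mm in height. They read the cap top at 124 and 130 mm, and the flap at 154 and 161 mm. I took this as camera bias, because both pairs shift the same way around the expected values.

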